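# Hang a shop bin in a slat board

### The job

Pick up the plywood shop bin by its carry fin and hang it in the top groove of the slat board, in the free stretch between the two pegs: with the front of the bin tipped up, feed the steel tongue on its back into the groove, then rotate the bin down until it hangs level with its back flat against the board, and let go. Feel for the groove and seat the bin gently, never pressing it against the board or stand with more than about 60 N, and leave the other things on the bench where they are.

Things in the scene. Friction and masses are not known exactly. Their poses are not given: they have to be found in the camera images.
- bin_fin (a point): Centre of the grip zone of the bin's carry fin: an upright board in the bin's mid-plane, 12 mm thick (y), 75 mm long (x, 37.5 either side), top edge 22 mm above this point, clear of the 45 mm walls down to 35 mm below it. 80 mm above the bin's underside. Axes: z up, +x to the bin's back (hook side), y along its width.
- bin: Open plywood bin, 120 mm deep (x), 80 mm wide (y), walls 45 mm high, about 0.36 kg (varies). Origin under its centre, 22.5 mm behind bin_fin (+x); axes as bin_fin. Back plate 61 mm high, outer face at x = +60 mm. Stands level on the bench at first.
- bin_arm (a point): Root of the hook: middle of the underside of its level arm, in the plane of the bin's back face; 82.5 mm behind and 24 mm below bin_fin. The hook is a steel strip 50 mm wide (y): the arm, 5 mm thick, sticks 6 mm out of the back, then the tongue, 4 mm thick, rises leaning 30 degrees from vertical away from the bin. Axes as bin_fin.
- bin_tongue (a point): Middle of the top end of the bin's steel tongue: 14.5 mm behind the back face and 19 mm above bin_arm with the bin level. Axes as bin_fin.
- stand: Fixed bench stand: two wooden uprights 235 mm tall, 374 mm apart, on 200 mm feet, holding the upright plywood slat board, 342 mm wide, front face at x = -18 mm. Origin on the bench midway between them; z up, -x out of the board's front (where the bin hangs), y along it. Two steel pegs, 65 mm long, hang in the top groove at y = -128 and +128 mm; hung things reach 115 mm below.
- groove (a point): Reference mark below the middle of the top groove, on the board's front face, 134 mm up; axes as stand. The board is bolted through slots in the uprights at a height that differs each time: the lower edge of the top groove's mouth really lies 6 to 46 mm straight above this point, so find it by touch or sight. The board does not give when pushed. Sideways and in depth the point is true.
- slat_top (a point): Reference mark 50 mm above groove: the middle of the board's top edge lies 6 to 46 mm above it, by the same amount as the groove. Both level grooves, 80 mm apart, have a mouth 14 mm high through an 8 mm thick front slat; behind it a hollow 20 mm deep reaches 14 mm above and below the mouth. Axes as stand.
- hung (a point): Place of bin_arm once hung, less the same 6 to 46 mm of height; 0.5 mm in front of groove, axes as stand and as the hung bin's. The arm lies on the groove's lower edge, tongue behind the slat above, back on the board. The tongue enters only with the bin tipped front-up over 15 degrees (at 35, bin_arm enters 2 mm above the edge and 16 mm out, ending 6 mm above and 2 mm out).
- offcut: Dark wood offcut 90 x 40 x 30 mm lying by the bin; origin under its centre. To be left alone.
- tape: Cardboard tape roll 64 mm across, 22 mm high, near the bin's front; origin under its centre. To be left alone.
- screwdriver: Screwdriver lying on the bench below the slat board's front. To be left alone.
- glue: Glue bottle 56 mm across, 150 mm high, behind the slat board; origin under its centre. To be left alone.
- tin: Open steel tin 76 mm across, 80 mm high, near the far edge; origin under its centre. To be left alone.
- hammer: Hammer lying near the far edge. To be left alone.
Things that resemble listed ones, but are neither listed nor needed, are in the scene too. Of the things that look like the bin, the larger one is meant.

How it is judged:
By the outcome, as a careful person would: the job done as asked, in the order asked, and still so for the second after the job is handed in, with the robot touching nothing.
It also fails if it takes over 72 s, if anything falls off the work surface, if the arm or the gripper's body presses on something with over 40 N, if the wrist force passes 120 N, or if a joint passes its speed limit or range.

### The arm

A 6-joint arm with a two-finger parallel gripper is mounted at the origin on the work surface. World frame = base frame: x ahead of the robot, y to its left, z up, the work surface at z = 0. Lengths are in m, angles in degrees, forces in N, time in s.
With the tool pointing down it reaches from about 0.375 to 0.9 m from the base axis. Payload 3.1 kg.
Tool frame: the origin (TCP) lies where the fingers leave the gripper's body, on its centre line; the fingertips stand bot.tips_ahead ahead of it and the grasp point (between the pads) lies 51 mm ahead of it (bot.tips_ahead is the distance from the TCP to the fingertips, in m); z points along the fingers, x is the direction in which the jaws open and shut, and the axes are right-handed (so a half turn about z gives the same grasp; the last joint's range is limited). The gripper opens to 87 mm and grips with 3 to 60 N. Pads are 19 mm wide; open, the fingers measure 117 mm over their backs; the gripper's body (75 mm by 190 mm) begins 51 mm behind the grasp point.
Start: joints at [56.007, 30.224, 82.088, -0, 67.689, -10.227], TCP at [0.252, 0.572, 0.292] pointing down, gripper open.
Joint ranges: [-176.69, 176.69], [-43.24, 126.21], [12.49, 139.97], [-82, 262], [0, 151.66], [-163.58, 163.58]. Speed limits (degrees/s): [159.86, 159.86, 180, 180, 180, 180].

### API

Orientations are given as a 3x3 rotation matrix whose columns are the frame's x, y, z axes.
In Python, from rig import bot, vision, nets gives the robot as it stands.
- The arm moves only by the tool play_rows, never from a script. Its argument "series" is a list of rows, each an object of numbers: "tx", "ty", "tz": the shift along the world's x, y, z as a fraction of full scale; "turn": the turn about the world's z as a fraction of full scale. A call has 1 to 10 rows; each row shifts and turns the commanded pose from where the row before left it; what a row does not reach is not made up. Full scale, the value 1, is 0.8 m for a shift and 60 degrees for a turn. A row lasts 1/10 s, in which the tool goes at most 50 mm and 8.59 degrees, less where a joint would pass 70% of its speed; a pose out of reach is approached as far as the arm can. A call with a number of a shift or a turn outside -1 to 1 is refused whole. A call with a gripper value outside its range is refused whole. "gripper" is the opening, from 0 (shut) to 1 (fully open), set as the call begins (left out, the last holds). The fingers move at their own pace and stop on an object; the grip force is fixed at half the most. Time passes only in rows, so rows that do not move let the fingers close. It gives the time, the measured TCP pose, the force and the opening at its end, in the units of the state.
- bot.read_state(): the state, without advancing time (a new reading comes with each control period).
- vision.capture(name): name is "scene" or "top" or "wrist"; returns a dict with "pixels" (384x512x3 uint8, blue, green, red), "fx", "fy", "cx", "cy" (pixels), "extrinsics" (4x4, takes a point from camera to world coordinates). Camera axes: x right, y down, z forward; pixel columns grow to the right and rows downward; lengths in m; the calibration is good to about 2 mm. A picture is of the moment at which its call begins. There is no depth.
- bot.hand_in(): hands the job in, once; it reports no verdict.
Trained networks look in a picture, given as the dict that the camera call returned (one of the last four; its "shot" number tells which), for a name from the list of things; names that differ only in an ending like _2 or _b are one class to them, and where a whole thing is asked for, a point or a joint stands for the part that bears it (a point fixed in the world has none). Each returns a list of dicts, best first, with "confidence" (0 to 1); they miss things now and then, are a little off and sometimes report something else, mostly with a low value. They report only what shows in the picture. A call takes as long as a camera call. They do not tell look-alikes from the thing itself.
- nets.look_for(picture, query): "at" ([column, row] as shares, 0 to 1, of the picture: columns of its width, rows of its height, amid what is visible of it).
- nets.masks_of(picture, query): "region" (384x512 bool, what is visible of it) and "at" ([column, row] as shares, 0 to 1, of the picture: columns of its width, rows of its height, amid what is visible of it).
The state is a dict: "time_s": time; "joint_positions": joint angles; "qvel": joint speeds; "tau": joint torques, N m; "position": TCP position; "tcp_rot": TCP orientation; "force": force on the tool from outside, world axes, zero at the start; "moment": the same for the moment, N m; "opening": opening from 0.0 (shut) to 1.0 (fully open).
Only numpy, scipy, OpenCV 4.12 (cv2) and the standard library are available. Lean on these libraries where they do the work, as an engineer would, in place of code of your own. Each camera call takes 0.05 s, during which the arm holds its last target.

## Working session

There is one attempt and no reset: what is moved stays moved. The work goes in short steps, Python scripts to look and compute and a tool call to move; the robot and the scene stay as the last step left them, time stands still between calls to the robot, and variables do not carry over. Pictures are saved under pics/ and viewed, and the job is handed in when it is done.

Besides the shell and the picture viewer there is one more tool, called as name(argument=value, ...) on one line, values as JSON. play_rows: Moves the arm, as the interface text tells. Shift numbers are shares of 0.8 m and turn numbers shares of 60 degrees, none past 1 either way. Its arguments: {"type":"object","properties":{"series":{"type":"array"},"gripper":{"type":"number"}},"required":["series"]}

```bash
ls; mkdir -p pics; python3 - <<'E'
from rig import bot, vision, nets
import cv2, numpy as np
print(bot.tips_ahead, bot.read_state())
for n in ["scene","top","wrist"]:
    p=vision.capture(n); cv2.imwrite(f"pics/{n}0.png",p["pixels"])
    print(n,p["fx"],p["cx"],p["cy"],np.round(p["extrinsics"],3).tolist())
    for q in ["bin","bin_fin","bin_tongue","stand","groove","slat_top","offcut","tape"]:
        r=nets.look_for(p,q); print(q,[(round(d["confidence"],2),round(d["at"][0]*512),round(d["at"][1]*384)) for d in r[:3]])
E
```

```text
pics
0.0697 {'time_s': 0.0, 'joint_positions': array([ 5.60071446e+01,  3.02796609e+01,  8.21544420e+01,  6.72935279e-04,
        6.76896939e+01, -1.02291478e+01]), 'qvel': array([-0.04545042, -0.04199142,  0.00706935, -0.00361539,  0.08566031,
       -0.06864594]), 'tau': array([ 3.50635037e-04, -4.40040171e+01, -1.76590848e+01,  6.35362579e-02,
        5.80410892e-02, -1.39028734e-04]), 'position': array([0.25151935, 0.57153475, 0.29127482]), 'tcp_rot': array([[ 4.02968458e-01,  9.15213058e-01, -1.21701190e-03],
       [ 9.15211401e-01, -4.02970103e-01, -1.78534506e-03],
       [-2.12439052e-03, -3.94385417e-04, -9.99997666e-01]]), 'force': array([-0.19754988,  0.23302484, -0.45404916]), 'moment': array([0.00061031, 0.00625658, 0.002568  ]), 'opening': 1.00067742880635}
scene 383.99787703642045 257.2445560651375 191.15525342664262 [[0.027, 0.86, -0.509, 1.141], [1.0, -0.026, 0.009, 0.021], [-0.005, -0.509, -0.861, 1.08], [0.0, 0.0, 0.0, 1.0]]
bin [(0.95, 199, 221), (0.78, 205, 176)]
bin_fin [(0.78, 205, 177), (0.65, 200, 223), (0.53, 345, 179)]
bin_tongue [(0.76, 204, 178), (0.64, 
[... 185 characters left out ...]
788002899207 193.51972534634848 [[0.016, -0.981, 0.194, 0.351], [-1.0, -0.015, 0.007, 0.018], [-0.004, -0.194, -0.981, 1.183], [0.0, 0.0, 0.0, 1.0]]
bin [(0.7, 309, 184), (0.61, 309, 235)]
bin_fin [(0.87, 310, 183), (0.64, 309, 237)]
bin_tongue [(0.86, 310, 233), (0.57, 311, 182), (0.36, 218, 133)]
stand [(0.95, 168, 207)]
groove [(0.65, 167, 210)]
slat_top [(0.77, 168, 208)]
offcut [(0.63, 334, 274), (0.16, 309, 236)]
tape [(0.63, 354, 223)]
wrist 281.92202940090345 258.64804993072573 191.3990710839515 [[0.403, 0.884, 0.238, 0.189], [0.915, -0.389, -0.105, 0.6], [0.0, 0.26, -0.966, 0.386], [0.0, 0.0, 0.0, 1.0]]
bin []
bin_fin []
bin_tongue []
stand []
groove []
slat_top []
offcut []
tape []
```

View pics/scene0.png

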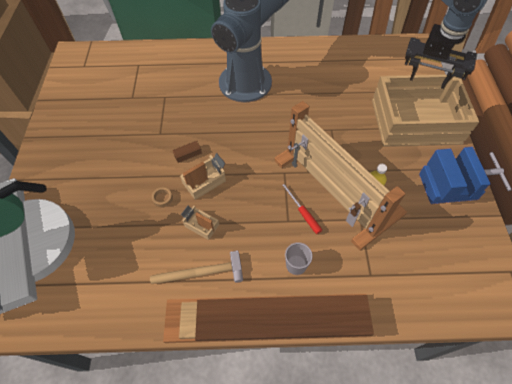

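View pics/top0.png

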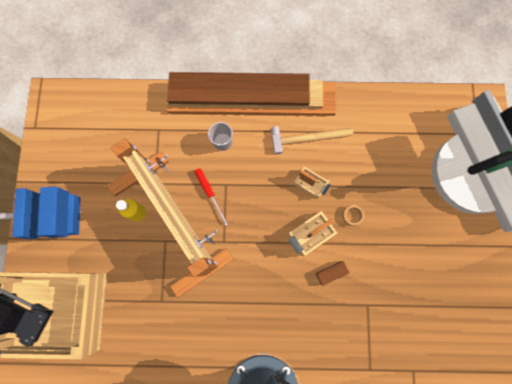

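```bash
python3 - <<'E'
import cv2, numpy as np
a=cv2.imread("pics/scene0.png");b=cv2.imread("pics/top0.png")
A=cv2.resize(a[130:260,140:260],None,fx=6,fy=4.5,interpolation=3);
cv2.imwrite("pics/c1.png",cv2.resize(a[130:250,140:260],(590,590),interpolation=cv2.INTER_CUBIC))
cv2.imwrite("pics/c2.png",cv2.resize(b[165:295,270:380],(500,590),interpolation=cv2.INTER_CUBIC))
cv2.imwrite("pics/c3.png",cv2.resize(a[95:255,270:420],(555,590),interpolation=cv2.INTER_CUBIC))
cv2.imwrite("pics/c4.png",cv2.resize(b[130:300,100:250],(520,590),interpolation=cv2.INTER_CUBIC))
E
```

```text
(no output)
```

View pics/c1.png

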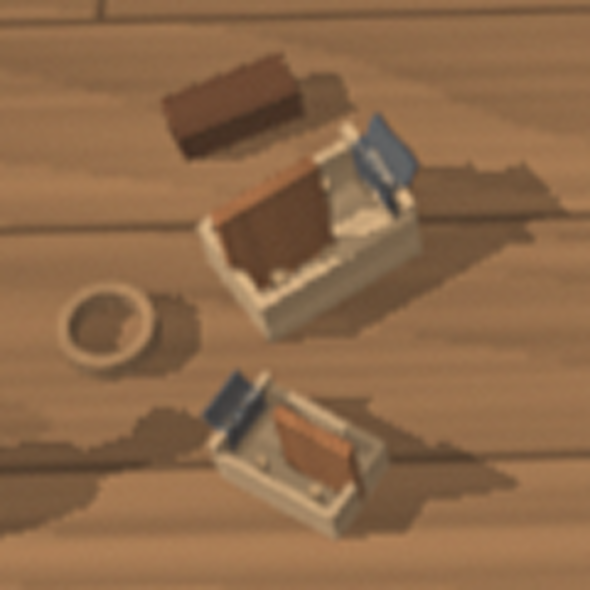

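View pics/c2.png

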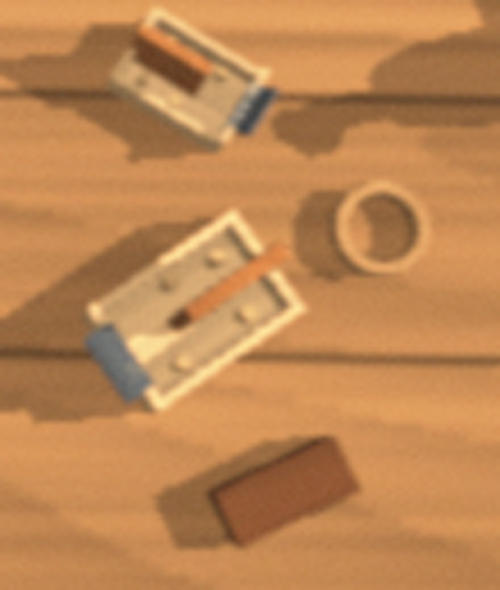

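View pics/c3.png

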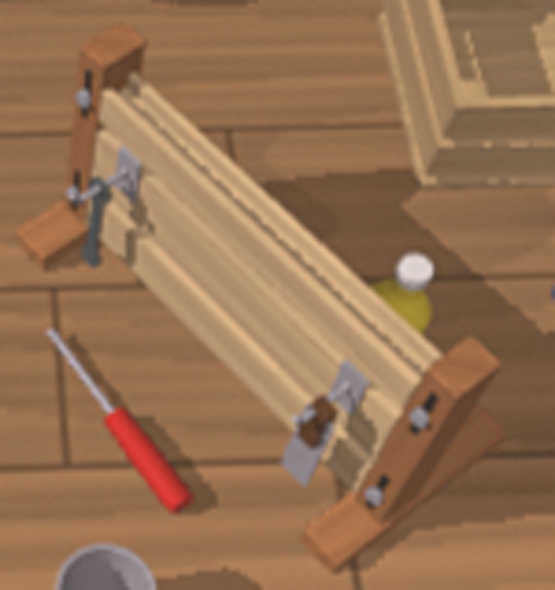

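View pics/c4.png

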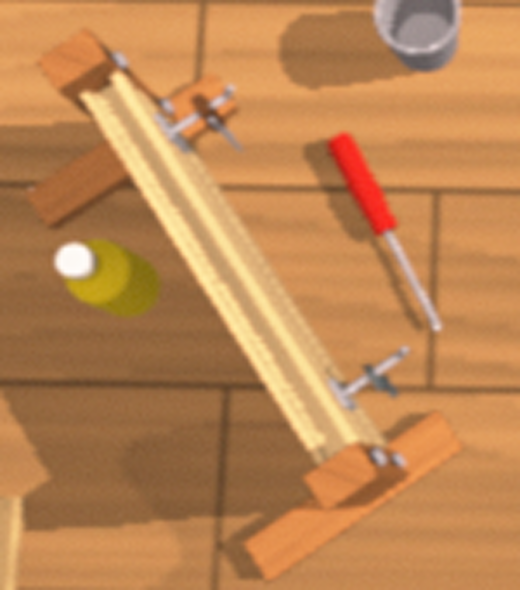

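```bash
cat > h.py <<'E'
import numpy as np
TOP=dict(f=380.105,cx=256.958,cy=193.52);SC=dict(f=383.998,cx=257.2446,cy=191.155)
def proj(p,cam):
    E=np.array(cam["extrinsics"]);q=(np.asarray(p)-E[:3,3])@E[:3,:3]
    return np.stack([cam["fx"]*q[...,0]/q[...,2]+cam["cx"],cam["fy"]*q[...,1]/q[...,2]+cam["cy"]],-1)
def ray(uv,cam,z):
    E=np.array(cam["extrinsics"]);d=E[:3,:3]@np.array([(uv[0]-cam["cx"])/cam["fx"],(uv[1]-cam["cy"])/cam["fy"],1])
    o=E[:3,3];return o+d*(z-o[2])/d[2]
def world(pts,x,y,yaw,z=0):
    c,s=np.cos(yaw),np.sin(yaw);P=np.asarray(pts,float)
    return np.stack([x+c*P[:,0]-s*P[:,1],y+s*P[:,0]+c*P[:,1],P[:,2]+z],-1)
E
python3 - <<'E'
from rig import vision,bot
from h import *
import pickle,cv2
from scipy.optimize import least_squares
cams={n:vision.capture(n) for n in ["top","scene"]}
pickle.dump({n:{k:v for k,v in c.items()} for n,c in cams.items()},open("cams.pkl","wb"))
B=[(-.06,-.04,.045),(-.06,.04,.045),(.06,.04,.061),(.06,-.04,.061),(-.06,-.04,0)]
t=np.array([(235,213),(303,305),(155,405),(92,312)])/4.545+[270,165]
s=np.array([(265,298),(203,225),(348,128),(412,200),(270,335)])/4.917+[140,130]
def r(v):
    return np.concatenate([(proj(world(B[:4],*v),cams["top"])-t).ravel(),(proj(world(B,*v),cams["scene"])-s).ravel()])
g=ray(t.mean(0),cams["top"],.05)
S=least_squares(r,[g[0],g[1],np.radians(120)],loss="soft_l1")
print(S.x[:2],np.degrees(S.x[2]),np.round(S.fun,1))
a=cv2.imread("pics/top0.png");b=cv2.imread("pics/scene0.png")
fin=[(-.06,0,.102),(.015,0,.102),(.015,0,.05)]
tg=[(.0745,-.025,.075),(.0745,.025,.075),(.06,0,.056)]
for im,n,o,w in((a,"top",(270,165),(110,130)),(b,"scene",(140,130),(120,120))):
    c=cv2.resize(im[o[1]:o[1]+w[1],o[0]:o[0]+w[0]],None,fx=5,fy=5,interpolation=2)
    for P,col in((B,(0,0,255)),(fin,(0,255,0)),(tg,(255,255,0))):
        for u in proj(world(P,*S.x),cams[n]): cv2.circle(c,tuple(int(k) for k in ((u-o+.5)*5)),3,col,-1)
    cv2.imwrite(f"pics/fit_{n}.png",c)
E
python3 -c "
import cv2,numpy as np
a=cv2.imread('pics/fit_top.png');b=cv2.imread('pics/fit_scene.png')
a=cv2.resize(a,(0,0),fx=.7,fy=.7);b=cv2.resize(b,(0,0),fx=.66,fy=.66)
h=max(a.shape[0],b.shape[0]);c=np.zeros((h,a.shape[1]+b.shape[1],3),np.uint8);c[:a.shape[0],:a.shape[1]]=a;c[:b.shape[0],a.shape[1]:]=b;cv2.imwrite('pics/fit.png',c)"
```

```text
[ 0.45836736 -0.14250516] 124.71496992509843 [-0.8 -1.2 -0.1  0.5  0.3  1.  -1.5 -1.4 -1.1  1.3 -1.5 -1.1 -0.1 -2.3
  0.4 -0.6 -0.   0.8]
```

View pics/fit.png

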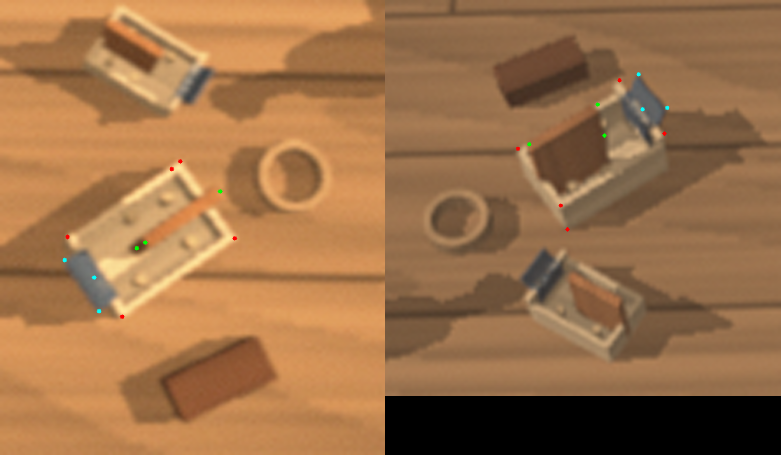

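```bash
python3 - <<'E'
from h import *
import pickle
cams=pickle.load(open("cams.pkl","rb"))
for uv in [(120,75),(383,440),(232,90),(408,350),(310,460),(85,45)]:
    u=np.array(uv)/3.467+[100,130]
    print(uv,np.round(ray(u,cams["top"],.2),3))
E
```

```text
(120, 75) [0.655 0.356 0.2  ]
(383, 440) [0.378 0.14  0.2  ]
(232, 90) [0.644 0.268 0.2  ]
(408, 350) [0.445 0.124 0.2  ]
(310, 460) [0.363 0.193 0.2  ]
(85, 45) [0.679 0.385 0.2  ]
```

play_rows(series=[{"tz": 0.05},{"tz": 0.05},{"tz": 0.05},{"tz": 0.05}])

```text
invalid input
```

play_rows(series=[{"tx": 0,"ty": 0,"tz": 0.05,"turn": 0},{"tx": 0,"ty": 0,"tz": 0.05,"turn": 0},{"tx": 0,"ty": 0,"tz": 0.05,"turn": 0},{"tx": 0,"ty": 0,"tz": 0.05,"turn": 0}], gripper=1)

```text
time_s: 1.85
position: [0.2517, 0.5718, 0.4539]
tcp_rot: [[0.403, 0.915, -0.0], [0.915, -0.403, -0.0], [-0.0, -0.0, -1.0]]
force: [-0.4, -0.1, -0.1]
opening: 0.999
```

play_rows(series=[{"tx": 0.0335,"ty": -0.0424,"tz": 0,"turn": -0.0375},{"tx": 0.0335,"ty": -0.0424,"tz": 0,"turn": -0.0375},{"tx": 0.0335,"ty": -0.0424,"tz": 0,"turn": -0.0375},{"tx": 0.0335,"ty": -0.0424,"tz": 0,"turn": -0.0375},{"tx": 0.0335,"ty": -0.0424,"tz": 0,"turn": -0.0375},{"tx": 0.0335,"ty": -0.0424,"tz": 0,"turn": -0.0375},{"tx": 0.0335,"ty": -0.0424,"tz": 0,"turn": -0.0375}], gripper=1)

```text
time_s: 2.55
position: [0.4401, 0.3331, 0.4524]
tcp_rot: [[0.637, 0.77, 0.0], [0.77, -0.637, 0.0], [0.0, 0.0, -1.0]]
force: [0.8, 0.9, 0.1]
opening: 1.002
```

play_rows(series=[{"tx": 0.0335,"ty": -0.0424,"tz": 0,"turn": -0.0375},{"tx": 0.0335,"ty": -0.0424,"tz": 0,"turn": -0.0375},{"tx": 0.0335,"ty": -0.0424,"tz": 0,"turn": -0.0375},{"tx": 0.0335,"ty": -0.0424,"tz": 0,"turn": -0.0375},{"tx": 0.0335,"ty": -0.0424,"tz": 0,"turn": -0.0375},{"tx": 0.0335,"ty": -0.0424,"tz": 0,"turn": -0.0375},{"tx": 0.0335,"ty": -0.0424,"tz": 0,"turn": -0.0375},{"tx": 0,"ty": 0,"tz": 0,"turn": 0}], gripper=1)

```text
time_s: 3.35
position: [0.6301, 0.0923, 0.4512]
tcp_rot: [[0.826, 0.564, 0.001], [0.564, -0.826, -0.002], [-0.0, 0.003, -1.0]]
force: [-0.3, 0.8, -1.3]
opening: 0.999
```

```bash
python3 - <<'E'
from rig import vision,bot
import cv2,pickle
w=vision.capture("wrist");pickle.dump(w,open("w1.pkl","wb"))
cv2.imwrite("pics/w1.png",cv2.resize(w["pixels"],(800,600),interpolation=2))
E
```

```text
(no output)
```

View pics/w1.png

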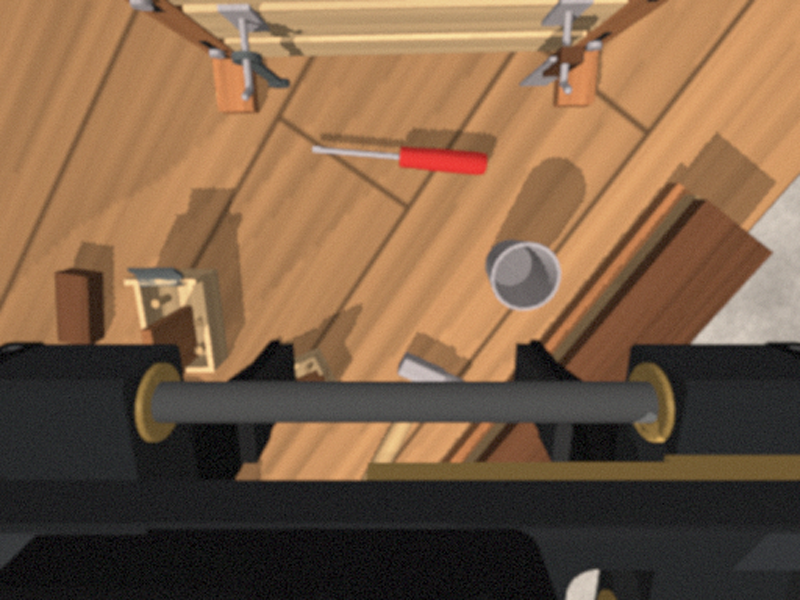

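play_rows(series=[{"tx": 0,"ty": 0,"tz": 0,"turn": -0.143},{"tx": 0,"ty": 0,"tz": 0,"turn": -0.143},{"tx": 0,"ty": 0,"tz": 0,"turn": -0.143},{"tx": 0,"ty": 0,"tz": 0,"turn": -0.143},{"tx": 0,"ty": 0,"tz": 0,"turn": -0.143},{"tx": 0,"ty": 0,"tz": 0,"turn": -0.143},{"tx": 0,"ty": 0,"tz": 0,"turn": -0.143},{"tx": 0,"ty": 0,"tz": 0,"turn": -0.143},{"tx": 0,"ty": 0,"tz": 0,"turn": -0.143},{"tx": 0,"ty": 0,"tz": 0,"turn": -0.143}], gripper=1)

```text
time_s: 4.4
position: [0.626, 0.0986, 0.4525]
tcp_rot: [[0.625, -0.78, -0.001], [-0.78, -0.625, 0.001], [-0.001, 0.0, -1.0]]
force: [-0.0, 1.6, 1.2]
opening: 1.001
```

```bash
python3 - <<'E'
from rig import vision,bot
import cv2,pickle
w=vision.capture("wrist");pickle.dump(w,open("w2.pkl","wb"))
cv2.imwrite("pics/w2.png",cv2.resize(w["pixels"],(800,600),interpolation=2))
E
```

```text
(no output)
```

View pics/w2.png

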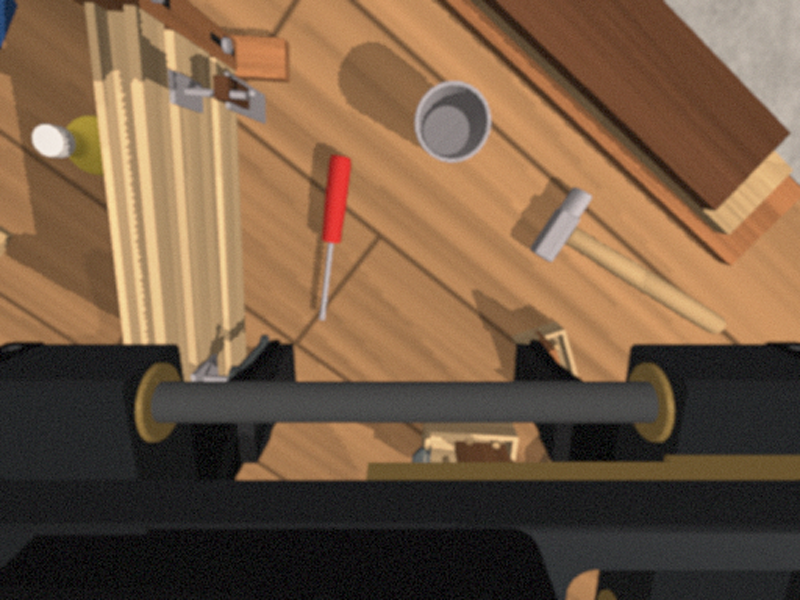

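```bash
python3 - <<'E'
import cv2,pickle
w=pickle.load(open("w2.pkl","rb"))
c=cv2.resize(w["pixels"][60:180,50:180],None,fx=5,fy=5,interpolation=2)
for i in range(0,130,10): cv2.line(c,(i*5,0),(i*5,6),(0,0,255),1);cv2.putText(c,str(50+i),(i*5,18),0,.35,(0,0,255))
for i in range(0,120,10): cv2.line(c,(0,i*5),(6,i*5),(0,0,255),1);cv2.putText(c,str(60+i),(0,i*5),0,.35,(0,0,255))
cv2.imwrite("pics/w2c.png",c)
E
```

```text
(no output)
```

View pics/w2c.png

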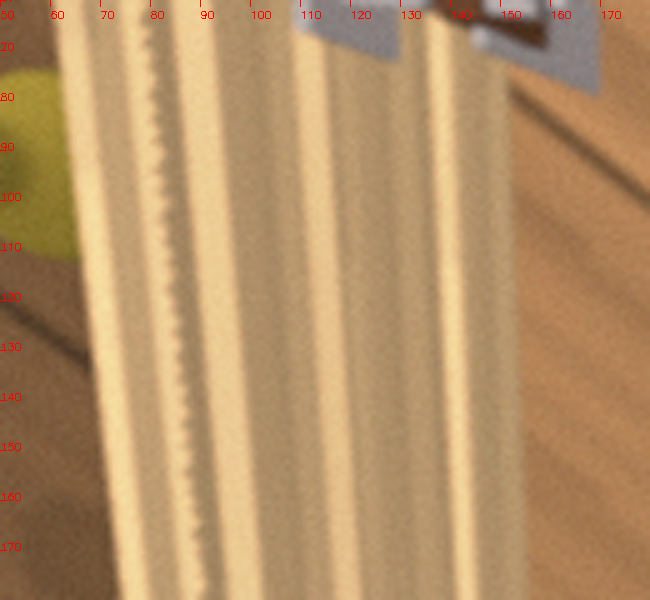

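```bash
cat > fitb.py <<'E'
from h import *
import pickle,cv2
from scipy.optimize import least_squares
w=pickle.load(open("w2.pkl","rb"))
g=cv2.GaussianBlur(w["pixels"].astype(np.float32).mean(2),(0,0),.8)
gx=np.gradient(g,axis=1)
L={"top":((93,75),(102,175),.184),"gr":((115,80),(121.6,175),.134),"low":((140.6,75),(145.6,175),.054)}
obs=[]
for n,(a,b,z) in L.items():
    P=[]
    for r in range(78,176,2):
        c0=a[0]+(b[0]-a[0])*(r-a[1])/(b[1]-a[1]);cs=np.arange(int(c0)-3,int(c0)+5)
        k=cs[np.argmin(gx[r,cs])];y0,y1,y2=gx[r,k-1:k+2]
        P.append((k+.5*(y0-y2)/(y0-2*y1+y2),r))
    P=np.array(P);co=np.polyfit(P[:,1],P[:,0],1);res=P[:,0]-np.polyval(co,P[:,1])
    ok=abs(res)<1;co=np.polyfit(P[ok,1],P[ok,0],1);print(n,np.polyval(co,[75,175]).round(2),res[ok].std().round(2),ok.sum())
    for r in (80,125,170): obs.append((np.polyval(co,r),r,z))
# unknown: yaw (stand y dir), d (offset along normal), h
def res(v):
    yaw,d,h=v;nrm=np.array([np.cos(yaw),np.sin(yaw)])
    o=[]
    for u,r,z in obs:
        p=ray((u,r),w,z+h); o.append((nrm@p[:2]-d)*1000)
    return o
S=least_squares(res,[np.radians(126),-.1,.026])
print("yaw",np.degrees(S.x[0]),"d",S.x[1],"h",S.x[2],np.round(S.fun,1))
E
python3 fitb.py
```

```text
top [ 92.88 101.84] 0.05 49
gr [114.41 121.24] 0.07 49
low [139.87 144.84] 0.07 49
yaw 125.43210224096852 d -0.0942435110835053 h 0.02721154631729818 [-0.2 -0.2 -0.2  0.3  0.4  0.5 -0.1 -0.2 -0.3]
```

```bash
python3 - <<'E'
from h import *
import pickle
w=pickle.load(open("w1.pkl","rb"));yaw=np.radians(125.43)
t=np.array([np.sin(yaw),-np.cos(yaw)])
a=[t@ray((u/1.5625,12/1.5625),w,.17)[:2] for u in (241,567)]
print(a,np.mean(a), np.diff(a))
m=np.mean(a);n=np.array([np.cos(yaw),np.sin(yaw)])
print("groove front pt",-.09424*n+m*t)
# bin from w1: check back rim corners
B=[(-.06,-.04,.045),(-.06,.04,.045),(.06,.04,.061),(.06,-.04,.061),(.0745,-.025,.075),(.0745,.025,.075)]
print((proj(world(B,.45837,-.1425,np.radians(124.7)),w)*1.5625).round())
E
python3 -c "
import cv2
a=cv2.imread('pics/w1.png')[240:400,40:260];cv2.imwrite('pics/w1b.png',cv2.resize(a,None,fx=3,fy=3))"
```

```text
[np.float64(0.44981143126037915), np.float64(0.6937700567093334)] 0.5717907439848563 [0.24395863]
groove front pt [0.52054071 0.25468256]
[[213. 370.]
 [148. 370.]
 [123. 277.]
 [194. 277.]
 [172. 267.]
 [126. 267.]]
```

View pics/w1b.png

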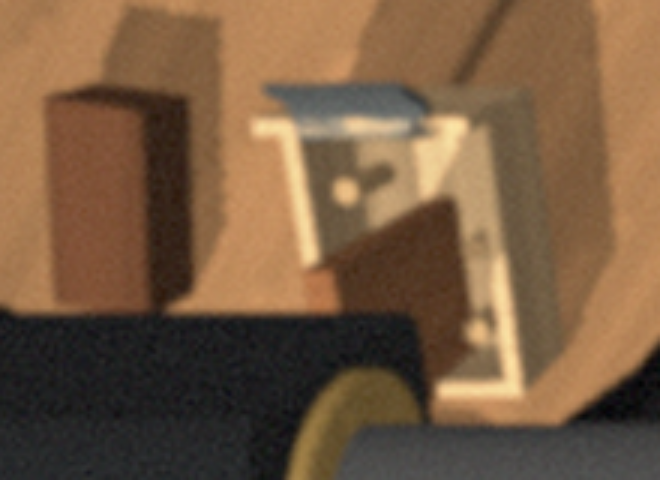

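play_rows(series=[{"tx": -0.0175,"ty": -0.0297,"tz": -0.0253,"turn": 0.1303},{"tx": -0.0175,"ty": -0.0297,"tz": -0.0253,"turn": 0.1303},{"tx": -0.0175,"ty": -0.0297,"tz": -0.0253,"turn": 0.1303},{"tx": -0.0175,"ty": -0.0297,"tz": -0.0253,"turn": 0.1303},{"tx": -0.0175,"ty": -0.0297,"tz": -0.0253,"turn": 0.1303},{"tx": -0.0175,"ty": -0.0297,"tz": -0.0253,"turn": 0.1303},{"tx": -0.0175,"ty": -0.0297,"tz": -0.0253,"turn": 0.1303},{"tx": -0.0175,"ty": -0.0297,"tz": -0.0253,"turn": 0.1303},{"tx": -0.0175,"ty": -0.0297,"tz": -0.0253,"turn": 0.1303},{"tx": -0.0175,"ty": -0.0297,"tz": -0.0253,"turn": 0.1303}], gripper=1)

```text
time_s: 5.45
position: [0.4863, -0.1402, 0.2496]
tcp_rot: [[0.886, 0.465, 0.001], [0.465, -0.886, 0.0], [0.001, 0.0, -1.0]]
force: [0.3, 0.2, -0.0]
opening: 0.999
```

play_rows(series=[{"tx": -0.0175,"ty": -0.0297,"tz": -0.0253,"turn": 0.1303},{"tx": 0,"ty": 0,"tz": 0,"turn": 0},{"tx": 0,"ty": 0,"tz": 0,"turn": 0}], gripper=1)

```text
time_s: 5.75
position: [0.4729, -0.1637, 0.2297]
tcp_rot: [[0.82, 0.572, -0.0], [0.572, -0.82, 0.001], [0.0, -0.001, -1.0]]
force: [0.0, -0.2, -0.1]
opening: 0.998
```

```bash
python3 - <<'E'
from rig import vision,bot
import cv2,pickle
s=bot.read_state();print(s["position"],s["tcp_rot"][:2,:2].round(4),s["force"].round(1))
w=vision.capture("wrist");pickle.dump(w,open("w3.pkl","wb"))
cv2.imwrite("pics/w3.png",cv2.resize(w["pixels"],(800,600),interpolation=2))
w=vision.capture("scene")
cv2.imwrite("pics/s3.png",cv2.resize(w["pixels"][110:260,130:280],(600,600),interpolation=2))
E
```

```text
[ 0.47291618 -0.16372735  0.22971192] [[ 0.8204  0.5718]
 [ 0.5718 -0.8204]] [ 0.  -0.2 -0.1]
```

View pics/w3.png

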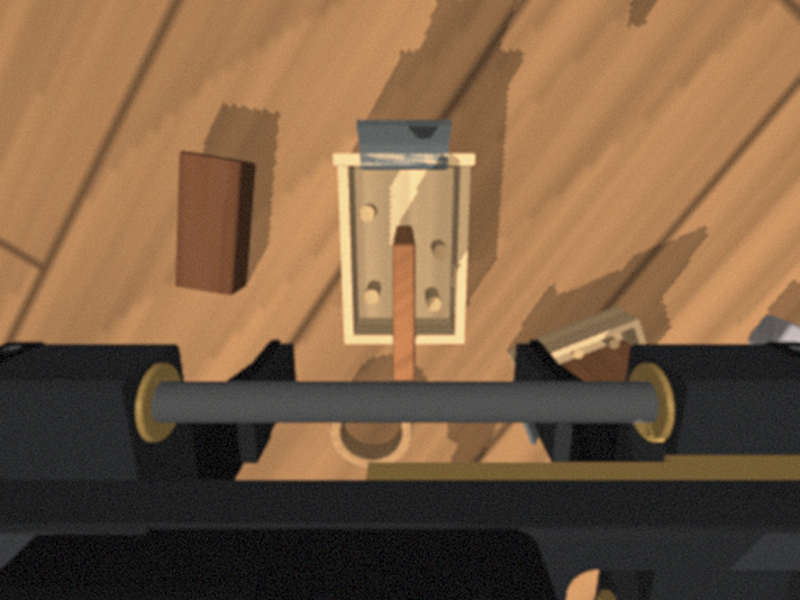

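View pics/s3.png

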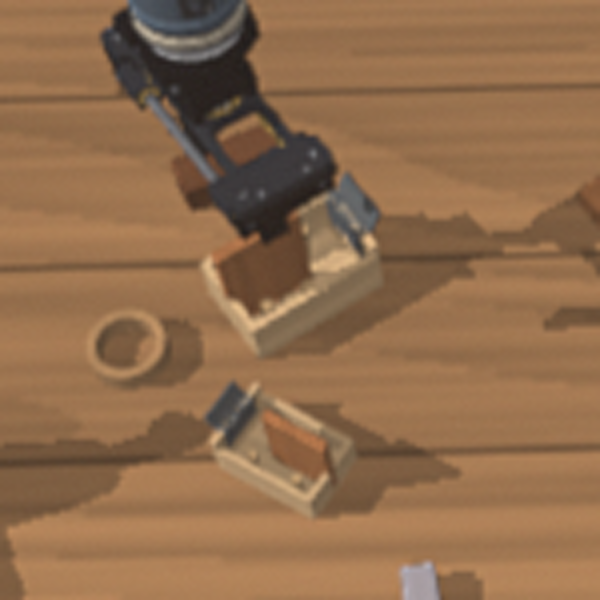

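```bash
python3 - <<'E'
from h import *
import pickle
from scipy.optimize import least_squares
w=pickle.load(open("w3.pkl","rb"))
B=[(.06,.04,.061),(.06,-.04,.061),(-.06,.04,.045),(-.06,-.04,.045),(.0745,.025,.075),(.0745,-.025,.075),(.015,0,.102)]
o=np.array([(334,155),(475,155),(345,343),(464,343),(357,121),(450,122),(403,245)])/1.5625
S=least_squares(lambda v:(proj(world(B,*v),w)-o).ravel(),[.459,-.1437,2.17],loss="soft_l1")
x,y,a=S.x;print(x,y,np.degrees(a),S.fun.round(1))
print("fin",world([(-.0225,0,.08)],x,y,a))
E
```

```text
0.4607128553383303 -0.1433609103731 124.98622544491357 [-0.4 -0.5 -0.3 -0.7 -0.2  0.2 -0.2  0.  -0.3  1.7  0.8  1.   0.7 -1.1]
fin [[ 0.47361389 -0.16179493  0.08      ]]
```

play_rows(series=[{"tx": 0.0009,"ty": 0.0024,"tz": -0.031,"turn": 0.002},{"tx": 0,"ty": 0,"tz": -0.031,"turn": 0},{"tx": 0,"ty": 0,"tz": -0.031,"turn": 0},{"tx": 0,"ty": 0,"tz": -0.0185,"turn": 0},{"tx": 0,"ty": 0,"tz": -0.0119,"turn": 0},{"tx": 0,"ty": 0,"tz": 0,"turn": 0}], gripper=1)

```text
time_s: 6.45
position: [0.4741, -0.1615, 0.1305]
tcp_rot: [[0.818, 0.575, -0.001], [0.575, -0.818, 0.0], [-0.0, -0.001, -1.0]]
force: [-0.1, 0.2, 0.7]
opening: 1.003
```

play_rows(series=[{"tx": 0,"ty": 0,"tz": 0,"turn": 0},{"tx": 0,"ty": 0,"tz": 0,"turn": 0},{"tx": 0,"ty": 0,"tz": 0,"turn": 0},{"tx": 0,"ty": 0,"tz": 0,"turn": 0},{"tx": 0,"ty": 0,"tz": 0,"turn": 0},{"tx": 0,"ty": 0,"tz": 0,"turn": 0},{"tx": 0,"ty": 0,"tz": 0,"turn": 0},{"tx": 0,"ty": 0,"tz": 0,"turn": 0},{"tx": 0,"ty": 0,"tz": 0,"turn": 0},{"tx": 0,"ty": 0,"tz": 0,"turn": 0}], gripper=0)

```text
time_s: 7.45
position: [0.4737, -0.1623, 0.1308]
tcp_rot: [[0.819, 0.574, -0.0], [0.574, -0.819, 0.0], [-0.0, -0.0, -1.0]]
force: [-3.3, -2.5, 2.4]
opening: 0.177
```

play_rows(series=[{"tx": 0,"ty": 0,"tz": 0,"turn": 0},{"tx": 0,"ty": 0,"tz": 0,"turn": 0},{"tx": 0,"ty": 0,"tz": 0,"turn": 0},{"tx": 0,"ty": 0,"tz": 0,"turn": 0}], gripper=0)

```text
time_s: 7.85
position: [0.4736, -0.1624, 0.1308]
tcp_rot: [[0.819, 0.574, -0.0], [0.574, -0.819, 0.0], [-0.0, -0.0, -1.0]]
force: [-0.7, -2.3, -0.7]
opening: 0.135
```

play_rows(series=[{"tx": 0,"ty": 0,"tz": 0.004,"turn": 0},{"tx": 0,"ty": 0,"tz": 0.01,"turn": 0},{"tx": 0,"ty": 0,"tz": 0.02,"turn": 0},{"tx": 0,"ty": 0,"tz": 0.03,"turn": 0},{"tx": 0,"ty": 0,"tz": 0.03,"turn": 0},{"tx": 0,"ty": 0,"tz": 0.03,"turn": 0},{"tx": 0,"ty": 0,"tz": 0,"turn": 0},{"tx": 0,"ty": 0,"tz": 0,"turn": 0}], gripper=0)

```text
time_s: 8.65
position: [0.4736, -0.1621, 0.2302]
tcp_rot: [[0.819, 0.574, 0.001], [0.574, -0.819, -0.0], [0.0, 0.001, -1.0]]
force: [-0.2, 1.3, -3.7]
opening: 0.134
```

```bash
python3 - <<'E'
from rig import vision,bot
import cv2,pickle
s=bot.read_state();print(s["position"],s["force"].round(2),s["moment"].round(3))
w=vision.capture("wrist");pickle.dump(w,open("w4.pkl","wb"))
cv2.imwrite("pics/w4.png",cv2.resize(w["pixels"],(800,600),interpolation=2))
w=vision.capture("scene")
cv2.imwrite("pics/s4.png",cv2.resize(w["pixels"][90:240,130:280],(600,600),interpolation=2))
E
```

```text
[ 0.4736096  -0.16212107  0.23020977] [-0.16  1.3  -3.68] [-0.063  0.063 -0.025]
```

View pics/w4.png

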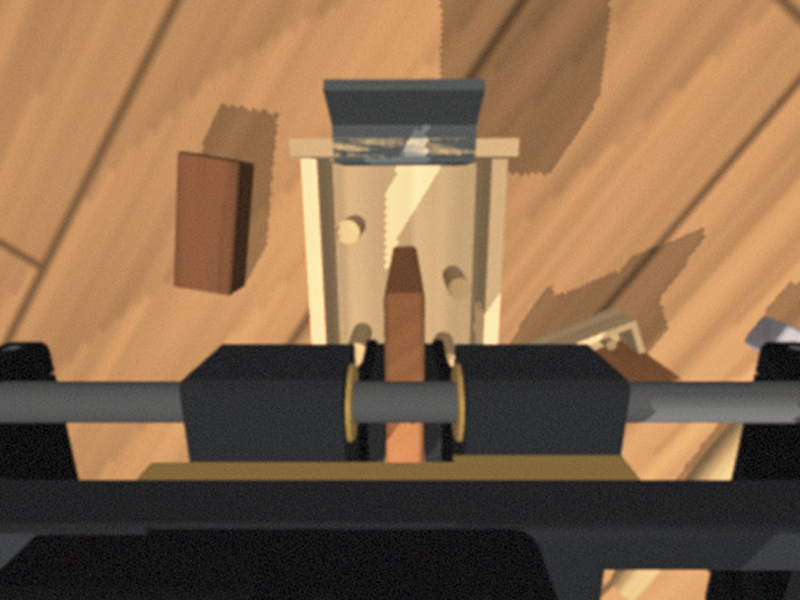

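View pics/s4.png

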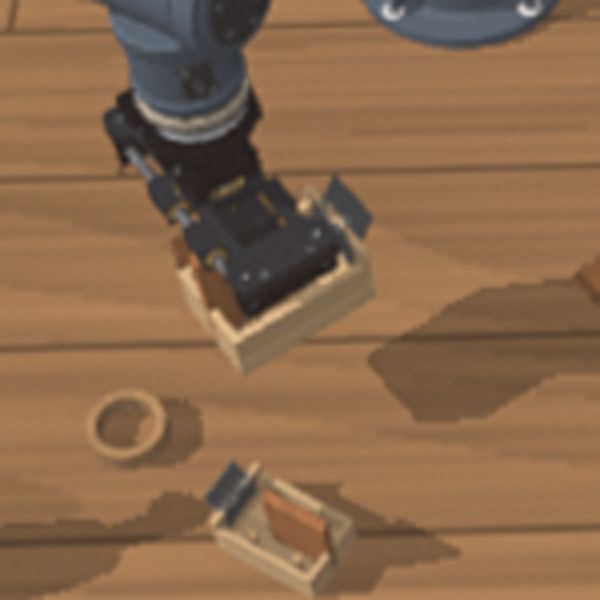

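```bash
cat > tilt.py <<'E'
from h import *
import pickle
from scipy.optimize import least_squares
# points relative to fin grip point in bin axes
REL=dict(bl=(.0825,.04,-.019),br=(.0825,-.04,-.019),tl=(.097,.025,-.005),tr=(.097,-.025,-.005),fin=(.0375,0,.022),
 al=(.0825,.04,-.08),ar=(.0825,-.04,-.08))
def pts(names,pos,yaw,pitch,dx=0,dz=0,dy=0):
    R=[]
    c,s=np.cos(pitch),np.sin(pitch)
    for n in names:
        x,y,z=REL[n] if isinstance(n,str) else n
        R.append((c*x+s*z+dx,y+dy,-s*x+c*z+dz))   # front-up positive
    return world(R,pos[0],pos[1],yaw,pos[2]-.051)
def fit(w,pos,yaw,obs,free=("p",),p0=0.):
    nm=list(obs);o=np.array([obs[n] for n in nm],float)/1.5625
    k=len(free)
    f=lambda v:(proj(pts(nm,pos,yaw,v[0],*(v[1:] if k>1 else ())),w)-o).ravel()
    S=least_squares(f,[p0]+[0]*(k-1));return S.x,S.fun.round(1)
E
python3 - <<'E'
from tilt import *
w=pickle.load(open("w4.pkl","rb"));pos=(.4736,-.1621,.2302);yaw=np.radians(125.0)
print((proj(pts(REL,pos,yaw,0),w)*1.5625).round(), list(REL))
obs=dict(bl=(289,140),br=(519,140),tl=(324,81),tr=(484,80),fin=(405,292))
for fr in ("p",),("p","dx"),("p","dx","dz"):
    print(fr,*[ (np.degrees(v[0]),v[1:],r) for v,r in [fit(w,pos,yaw,obs,fr)]])
E
```

```text
[[286. 140.]
 [514. 141.]
 [319.  87.]
 [480.  87.]
 [399. 294.]
 [318. 151.]
 [484. 152.]] ['bl', 'br', 'tl', 'tr', 'fin', 'al', 'ar']
('p',) (np.float64(-1.0321293500824213), array([], dtype=float64), array([-2.9, -0.6, -2.5, -0.4, -3.9,  3.1, -2.1,  3.9, -4. ,  2.7]))
('p', 'dx') (np.float64(-0.25996630469635484), array([0.00101983]), array([-2.5, -1.9, -2.9, -1.7, -3.5,  1.4, -2.5,  2.2, -4. , -0.5]))
('p', 'dx', 'dz') (np.float64(2.08423557449365), array([0.00125945, 0.00507325]), array([-3.2, -1.1, -2.2, -0.9, -3.9,  1. , -2.1,  1.8, -4.1, -1. ]))
```

play_rows(series=[{"tx": 0.0058,"ty": 0.0169,"tz": 0.0048,"turn": 0.001},{"tx": 0.0117,"ty": 0.0339,"tz": 0.0096,"turn": 0.001},{"tx": 0.0175,"ty": 0.0508,"tz": 0.0144,"turn": 0.001},{"tx": 0.0175,"ty": 0.0508,"tz": 0.0144,"turn": 0.001},{"tx": 0.0175,"ty": 0.0508,"tz": 0.0144,"turn": 0.001},{"tx": 0.0175,"ty": 0.0508,"tz": 0.0144,"turn": 0.001},{"tx": 0.0175,"ty": 0.0508,"tz": 0.0144,"turn": 0.001},{"tx": 0.0175,"ty": 0.0508,"tz": 0.0144,"turn": 0},{"tx": 0.0117,"ty": 0.0339,"tz": 0.0096,"turn": 0},{"tx": 0.0058,"ty": 0.0169,"tz": 0.0048,"turn": 0}], gripper=0)

```text
time_s: 9.75
position: [0.5857, 0.1664, 0.3217]
tcp_rot: [[0.812, 0.583, -0.001], [0.583, -0.812, 0.001], [-0.0, -0.001, -1.0]]
force: [0.4, 0.1, -3.9]
opening: 0.137
```

play_rows(series=[{"tx": 0,"ty": 0,"tz": 0,"turn": 0},{"tx": 0,"ty": 0,"tz": 0,"turn": 0},{"tx": 0,"ty": 0,"tz": 0,"turn": 0}], gripper=0)

```text
time_s: 10.05
position: [0.5848, 0.1614, 0.3212]
tcp_rot: [[0.815, 0.579, -0.003], [0.579, -0.815, -0.001], [-0.003, -0.001, -1.0]]
force: [0.5, 0.4, -3.0]
opening: 0.135
```

```bash
python3 - <<'E'
from rig import vision,bot
import cv2,pickle
s=bot.read_state();print(s["position"],s["force"].round(2),s["moment"].round(3),np.degrees(np.arctan2(s["tcp_rot"][1,0],s["tcp_rot"][0,0])) if 0 else s["tcp_rot"][:2,0])
w=vision.capture("wrist");pickle.dump(w,open("w5.pkl","wb"))
cv2.imwrite("pics/w5.png",cv2.resize(w["pixels"],(800,600),interpolation=2))
w=vision.capture("scene")
cv2.imwrite("pics/s5.png",cv2.resize(w["pixels"][70:250,250:430],(600,600),interpolation=2))
E
```

```text
[0.58484826 0.16144171 0.32117183] [ 0.48  0.38 -2.99] [-0.099 -0.13   0.027] [0.81517821 0.57920226]
```

View pics/w5.png

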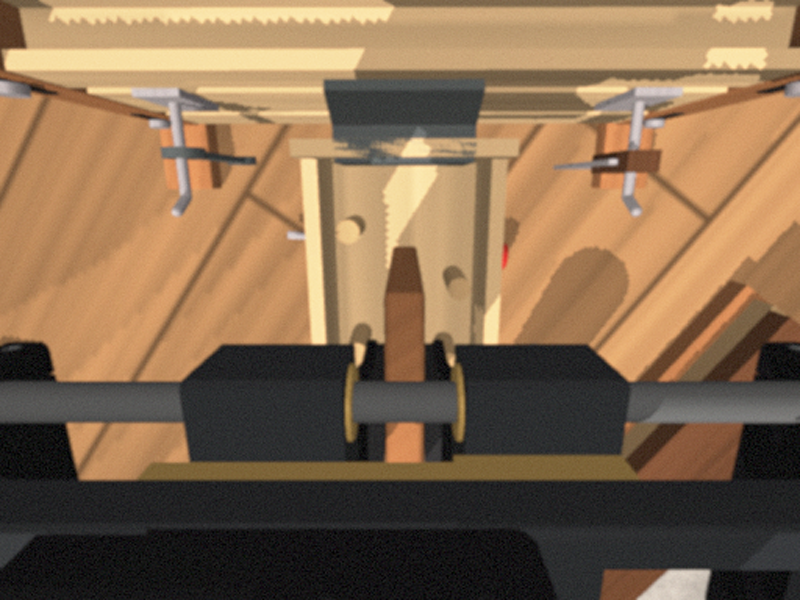

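View pics/s5.png

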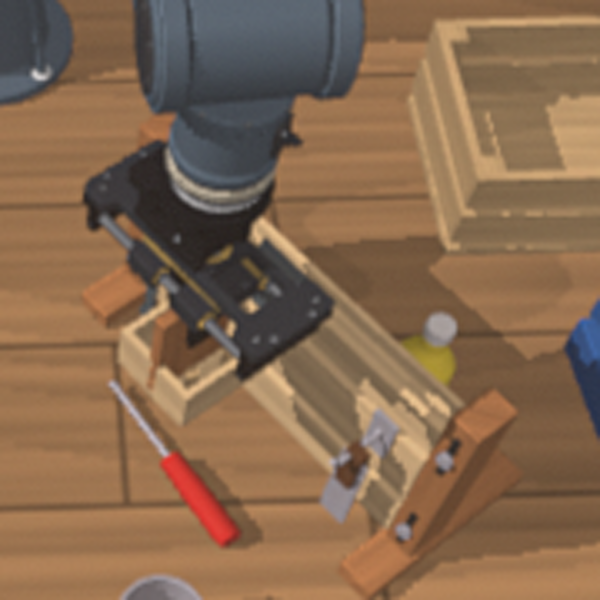

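play_rows(series=[{"tx": -0.00725,"ty": 0.01019,"tz": 0,"turn": 0},{"tx": -0.00725,"ty": 0.01019,"tz": 0,"turn": 0},{"tx": -0.00435,"ty": 0.0061,"tz": 0,"turn": 0},{"tx": -0.00145,"ty": 0.00204,"tz": 0,"turn": 0},{"tx": 0,"ty": 0,"tz": 0,"turn": 0}], gripper=0)

```text
time_s: 10.65
position: [0.5692, 0.1862, 0.3224]
tcp_rot: [[0.814, 0.581, 0.0], [0.581, -0.814, -0.0], [0.0, 0.0, -1.0]]
force: [0.3, 0.6, -2.3]
opening: 0.134
```

play_rows(series=[{"tx": -0.00145,"ty": 0.00204,"tz": 0,"turn": 0},{"tx": -0.00145,"ty": 0.00204,"tz": 0,"turn": 0},{"tx": 0,"ty": 0,"tz": 0,"turn": 0}], gripper=0)

```text
time_s: 10.95
position: [0.5677, 0.1884, 0.3224]
tcp_rot: [[0.814, 0.58, 0.001], [0.58, -0.814, -0.001], [0.0, 0.002, -1.0]]
force: [-0.2, -0.6, -4.4]
opening: 0.133
```

play_rows(series=[{"tx": -0.00145,"ty": 0.00204,"tz": 0,"turn": 0},{"tx": -0.00145,"ty": 0.00204,"tz": 0,"turn": 0},{"tx": 0,"ty": 0,"tz": 0,"turn": 0}], gripper=0)

```text
time_s: 11.25
position: [0.567, 0.1894, 0.3233]
tcp_rot: [[0.814, 0.581, 0.006], [0.581, -0.814, -0.007], [0.001, 0.009, -1.0]]
force: [2.9, -8.6, -2.8]
opening: 0.138
```

```bash
python3 - <<'E'
from rig import vision,bot
import cv2,pickle
s=bot.read_state();print(s["position"],s["force"].round(2),s["moment"].round(3),s["tcp_rot"][:2,0])
w=vision.capture("wrist");pickle.dump(w,open("w6.pkl","wb"))
cv2.imwrite("pics/w6.png",cv2.resize(w["pixels"],(800,600),interpolation=2))
E
```

```text
[0.56696707 0.18937223 0.32330333] [ 2.89 -8.56 -2.76] [-1.909 -0.724 -0.032] [0.81420184 0.58058144]
```

View pics/w6.png

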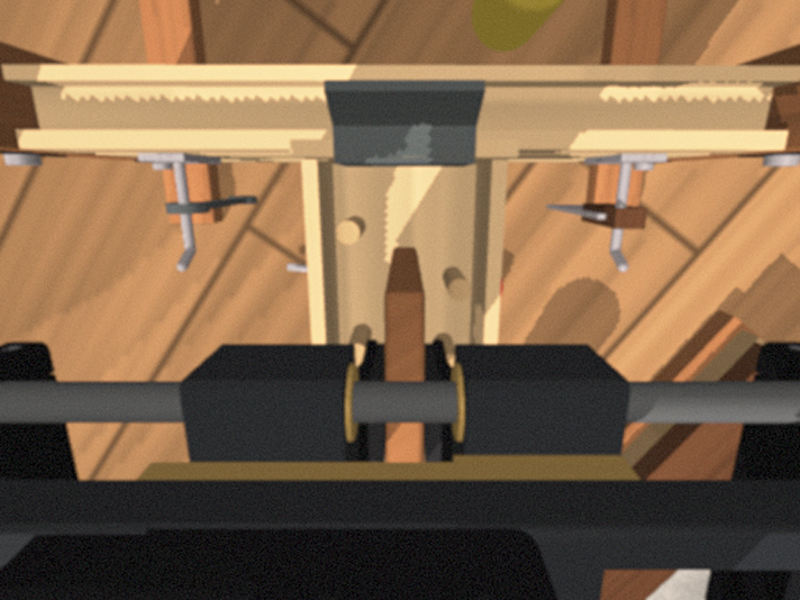

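play_rows(series=[{"tx": -0.002,"ty": 0.0028,"tz": 0.0044,"turn": 0},{"tx": -0.002,"ty": 0.0028,"tz": 0.0044,"turn": 0},{"tx": -0.0022,"ty": 0.0031,"tz": 0.004,"turn": 0},{"tx": -0.0022,"ty": 0.0031,"tz": 0.004,"turn": 0}], gripper=0)

```text
time_s: 11.7
position: [0.5594, 0.1999, 0.336]
tcp_rot: [[0.814, 0.58, 0.003], [0.58, -0.814, -0.004], [0.0, 0.005, -1.0]]
force: [2.7, -3.6, -4.8]
opening: 0.132
```

```bash
python3 - <<'E'
from rig import vision,bot
import cv2,pickle
s=bot.read_state();print(s["position"],s["force"].round(2),s["moment"].round(3),s["tcp_rot"][:2,0])
w=vision.capture("wrist");pickle.dump(w,open("w7.pkl","wb"))
cv2.imwrite("pics/w7.png",cv2.resize(w["pixels"],(800,600),interpolation=2))
E
```

```text
[0.55943762 0.19985443 0.33600768] [ 2.67 -3.61 -4.81] [-1.235 -0.685  0.01 ] [0.8144938  0.58017218]
```

View pics/w7.png

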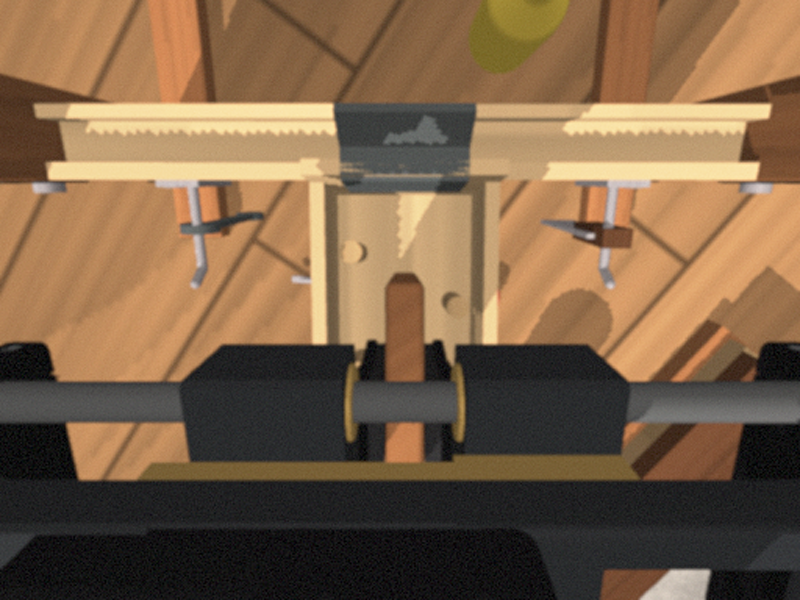

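play_rows(series=[{"tx": -0.0024,"ty": 0.0034,"tz": 0.0037,"turn": 0},{"tx": -0.0024,"ty": 0.0034,"tz": 0.0037,"turn": 0},{"tx": -0.0026,"ty": 0.0037,"tz": 0.0033,"turn": 0},{"tx": -0.0026,"ty": 0.0037,"tz": 0.0033,"turn": 0},{"tx": -0.0028,"ty": 0.0039,"tz": 0.0029,"turn": 0},{"tx": -0.0028,"ty": 0.0039,"tz": 0.0029,"turn": 0}], gripper=0)

```text
time_s: 12.35
position: [0.5467, 0.2179, 0.3515]
tcp_rot: [[0.814, 0.58, 0.003], [0.58, -0.814, -0.003], [0.0, 0.004, -1.0]]
force: [3.4, -3.8, -4.1]
opening: 0.134
```

play_rows(series=[{"tx": -0.0029,"ty": 0.00405,"tz": 0.0025,"turn": 0},{"tx": -0.0029,"ty": 0.00405,"tz": 0.0025,"turn": 0},{"tx": -0.003,"ty": 0.0042,"tz": 0.0021,"turn": 0},{"tx": -0.003,"ty": 0.0042,"tz": 0.0021,"turn": 0}], gripper=0)

```text
time_s: 12.75
position: [0.5375, 0.2309, 0.3591]
tcp_rot: [[0.814, 0.58, 0.003], [0.58, -0.814, -0.004], [0.001, 0.005, -1.0]]
force: [3.2, -5.3, -4.4]
opening: 0.136
```

```bash
python3 - <<'E'
from rig import vision,bot
import cv2,pickle
from tilt import *
s=bot.read_state();print(s["position"],s["force"].round(2),s["moment"].round(3),s["tcp_rot"][:2,0])
w=vision.capture("wrist");pickle.dump(w,open("w8.pkl","wb"))
cv2.imwrite("pics/w8.png",cv2.resize(w["pixels"],(800,600),interpolation=2))
for p in (25,30,35): print(p,(proj(pts(["bl","br","tl","tr","fin"],s["position"],np.radians(125.4),np.radians(p)),w)*1.5625).round().tolist())
E
```

```text
[0.53751155 0.23091337 0.35909798] [ 3.25 -5.33 -4.43] [-1.334 -0.835 -0.06 ] [0.81448791 0.58018021]
25 [[308.0, 185.0], [493.0, 185.0], [339.0, 137.0], [462.0, 137.0], [399.0, 263.0]]
30 [[311.0, 196.0], [490.0, 196.0], [342.0, 149.0], [459.0, 149.0], [399.0, 260.0]]
35 [[314.0, 207.0], [487.0, 207.0], [344.0, 162.0], [457.0, 162.0], [400.0, 258.0]]
```

View pics/w8.png

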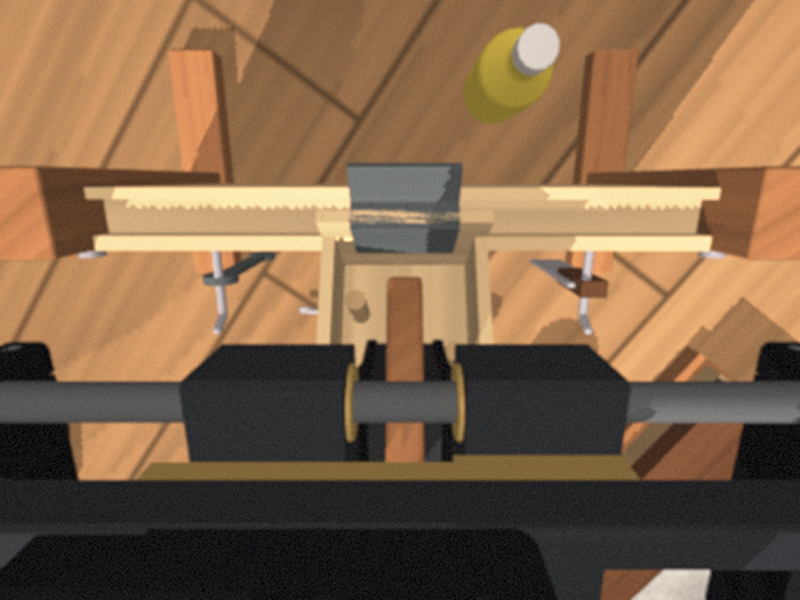

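play_rows(series=[{"tx": 0.006,"ty": -0.0084,"tz": 0.001,"turn": 0},{"tx": 0.0116,"ty": -0.0163,"tz": 0,"turn": 0},{"tx": 0.0145,"ty": -0.0204,"tz": 0,"turn": 0},{"tx": 0.0145,"ty": -0.0204,"tz": 0,"turn": 0},{"tx": 0.0087,"ty": -0.0122,"tz": 0,"turn": 0},{"tx": 0.003,"ty": -0.0042,"tz": 0,"turn": 0},{"tx": 0,"ty": 0,"tz": 0,"turn": 0},{"tx": 0,"ty": 0,"tz": 0,"turn": 0}], gripper=0)

```text
time_s: 13.6
position: [0.5824, 0.1673, 0.3595]
tcp_rot: [[0.814, 0.58, -0.001], [0.58, -0.814, 0.001], [-0.001, -0.001, -1.0]]
force: [0.5, 0.5, -4.2]
opening: 0.138
```

```bash
python3 - <<'E'
from rig import vision,bot
import cv2,pickle
from tilt import *
s=bot.read_state();print(s["position"],s["force"].round(2),s["moment"].round(3),s["tcp_rot"][:2,0])
w=vision.capture("wrist");pickle.dump((w,s),open("w9.pkl","wb"))
cv2.imwrite("pics/w9.png",cv2.resize(w["pixels"][0:240,130:390],(780,720))[:600])
cv2.imwrite("pics/w9.png",cv2.resize(w["pixels"][0:200,130:390],(780,600),interpolation=2))
p=s["position"][:2]-[.5205,.2547];n=np.array([-.5798,.8148]);print("n,t",p@n,p@[.8148,.5798])
E
```

```text
[0.58235269 0.1672796  0.35948077] [ 0.5   0.55 -4.24] [ 0.041  0.06  -0.011] [0.81432112 0.58041436]
n,t -0.10709233249061452 -0.00028878087895112096
```

View pics/w9.png

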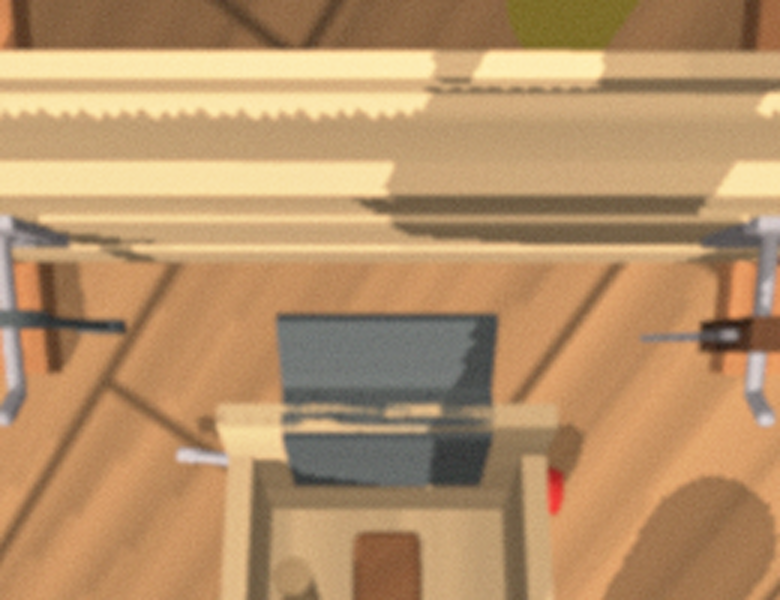

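```bash
python3 - <<'E'
from tilt import *
w,s=pickle.load(open("w9.pkl","rb"))
f=lambda u,v:((u/3+130)*1.5625,(v/3)*1.5625)
obs=dict(bl=f(217,404),br=f(557,404),tl=f(277,315),tr=f(497,315),fin=f(388,533))
yaw=np.radians(125.47)
for fr in ("p",),("p","dx"),("p","dx","dz"),("p","dx","dz","dy"):
    v,r=fit(w,s["position"],yaw,obs,fr,.6); print(fr,np.degrees(v[0]).round(1),(v[1:]*1000).round(1),r)
    a=pts([(.0825,0,-.024),"tl"],s["position"],yaw,*(list(v)+[0]*3)[:4])-s["position"]; n=np.array([-.58,.8146,0]);print("arm rel TCP n,z",a[0]@n,a[0,2],"tongue",a[1]@n,a[1,2])
# same for reference level w4
w=pickle.load(open("w4.pkl","rb"))
# board lines in w9
w,s=pickle.load(open("w9.pkl","rb"))
for z,v in((.2112,195),(.1612,None)):
    if v: p=ray(np.array(f(130,v))/1.5625,w,z); print("topedge n",(p[:2]-[.5205,.2547])@[-.5798,.8148])
E
```

```text
('p',) 35.3 [] [ -1.1  -0.8  -3.8  -0.8  -1.8  -0.1  -3.2  -0.1  -3.6 -11.9]
arm rel TCP n,z 0.05350072384065813 -0.11822979555080954 tongue 0.07630135222162011 -0.1110889968431506
('p', 'dx') 30.1 [-5.6] [-2.6 -0.1 -2.4 -0.1 -3.2  0.3 -2.   0.3 -3.6 -0.3]
arm rel TCP n,z 0.053741806238825865 -0.1131183697351208 tongue 0.07580358291640307 -0.10394499758742687
('p', 'dx', 'dz') 29.6 [-6.1 -2.1] [-2.1 -0.4 -2.8 -0.3 -2.9  0.3 -2.2  0.4 -3.6 -0.1]
arm rel TCP n,z 0.053837384856346544 -0.11470297573302093 tongue 0.07581381931252258 -0.1053269112630042
('p', 'dx', 'dz', 'dy') 29.7 [-5.9 -1.1 -1.8] [ 0.2 -0.3 -0.1 -0.2 -0.4  0.3  0.6  0.3 -0.2 -0.1]
arm rel TCP n,z 0.053820757378462425 -0.11389585971350266 tongue 0.07582881126742078 -0.10459428666901749
topedge n 0.0007883699780041669
```

play_rows(series=[{"tx": 0,"ty": 0,"tz": -0.01,"turn": 0},{"tx": 0,"ty": 0,"tz": -0.025,"turn": 0},{"tx": 0,"ty": 0,"tz": -0.03,"turn": 0},{"tx": 0,"ty": 0,"tz": -0.025,"turn": 0},{"tx": 0,"ty": 0,"tz": -0.015,"turn": 0},{"tx": 0,"ty": 0,"tz": -0.004,"turn": 0},{"tx": 0,"ty": 0,"tz": 0,"turn": 0},{"tx": 0,"ty": 0,"tz": 0,"turn": 0}], gripper=0)

```text
time_s: 14.45
position: [0.5835, 0.1671, 0.2735]
tcp_rot: [[0.814, 0.58, 0.002], [0.58, -0.814, 0.0], [0.002, 0.001, -1.0]]
force: [0.5, 0.1, -4.1]
opening: 0.132
```

```bash
python3 - <<'E'
from rig import vision,bot
import cv2,pickle
from tilt import *
s=bot.read_state();print(s["position"],s["force"].round(2),s["moment"].round(3))
w=vision.capture("wrist");pickle.dump((w,s),open("w10.pkl","wb"))
cv2.imwrite("pics/w10.png",cv2.resize(w["pixels"][0:200,130:390],(780,600),interpolation=2))
p=s["position"][:2]-[.5205,.2547];n=np.array([-.5798,.8148]);print("n,t",p@n,p@[.8148,.5798])
w=vision.capture("scene");cv2.imwrite("pics/s10.png",cv2.resize(w["pixels"][70:250,250:430],(600,600),interpolation=2))
w=vision.capture("top");cv2.imwrite("pics/t10.png",cv2.resize(w["pixels"][130:310,100:280],(600,600),interpolation=2))
E
```

```text
[0.58354033 0.16705231 0.27349587] [ 0.49  0.12 -4.1 ] [-0.013  0.005  0.028]
n,t -0.10796612254557432 0.0005471350300827179
```

View pics/w10.png

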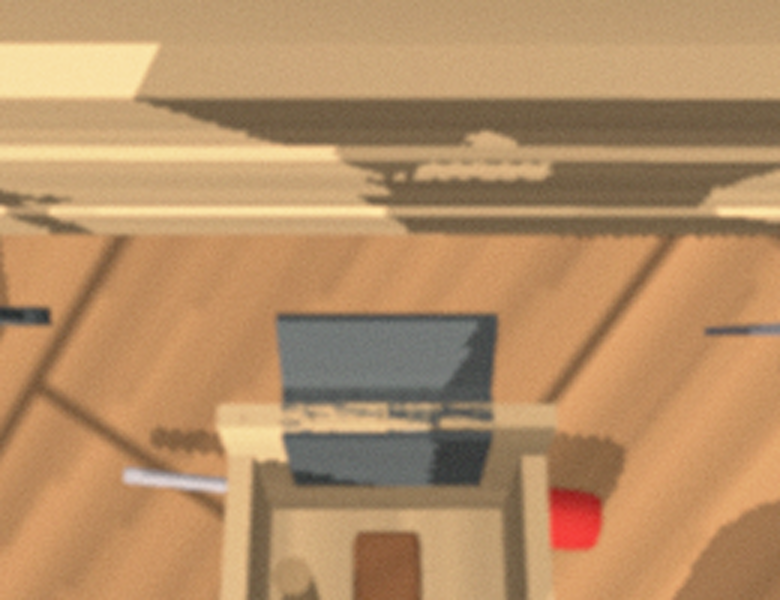

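View pics/s10.png

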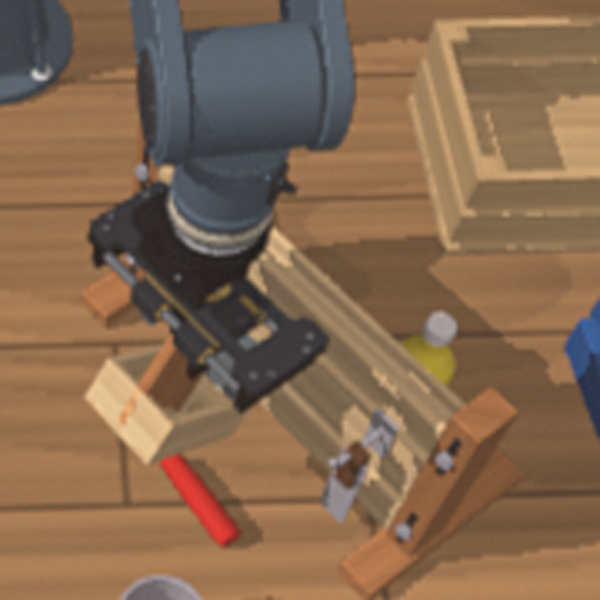

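```bash
cat > comb.py <<'E'
from tilt import *
w,s=pickle.load(open("w10.pkl","rb"));cams=pickle.load(open("cams.pkl","rb"));sc=cams["scene"]
yaw=np.radians(125.47);pos=s["position"]
g=lambda u,v:((u+.5)/3-.5+130,(v+.5)/3-.5)
q=lambda u,v:((u+.5)/3.3333-.5+250,(v+.5)/3.3333-.5+70)
W={"bl":g(217,404),"br":g(557,404),"tl":g(277,315),"tr":g(497,315),"fin":g(388,533)}
Sn=[(-.0375,.04,-.035),(-.0375,-.04,-.035),(-.0375,.04,-.08),(-.0375,-.04,-.08)]
So=np.array([q(118,360),q(173,437),q(85,397),q(152,463)])
wn=list(W);wo=np.array([W[k] for k in wn])
def f(v):
    p,dx,dz,dy,bu,bv=v
    a=(proj(pts(wn,pos,yaw,p,dx,dz,dy),w)-wo).ravel()
    b=(proj(pts(Sn,pos,yaw,p,dx,dz,dy),sc)-So+[bu,bv]).ravel()
    return np.concatenate([a,b,[bu/.7,bv/.7,dz/.003]])
for p0 in (.5,):
    S=least_squares(f,[p0,0,0,0,0,0],loss="soft_l1");print(np.degrees(S.x[0]),(S.x[1:4]*1000).round(1),S.x[4:],f(S.x).round(1))
a=pts([(.0825,0,-.024)],pos,yaw,*S.x[:4])[0]-pos;print("arm rel n,z",a@[-.58,.8146,0],a[2])
# board
n=np.array([-.5798,.8148])
def fb(v):
    d,h=v;return [((ray(g(200,r),w,z+h)[:2]-[.5205,.2547])@n-d)*1000 for r,z in((98,.184),(161,.134),(219,.054))]
S=least_squares(fb,[0,.027]);print("board d,h",S.x,S.fun)
E
python3 comb.py
```

```text
29.874919404313204 [-5.8 -0.9 -1.9] [0.43537936 0.1404721 ] [ 0.1 -0.3 -0.  -0.2 -0.5  0.2  0.6  0.3 -0.  -0.1 -2.4 -0.4  0.5 -2.9
  0.5  0.3 -1.   1.   0.6  0.2 -0.3]
arm rel n,z 0.05378247136698473 -0.11380541328627547
board d,h [-0.0011408   0.03589256] [-0.21981493  0.45057087 -0.23075594]
```

```bash
python3 -c "
import cv2
a=cv2.imread('pics/w10.png')[80:260,0:400];cv2.imwrite('pics/z.png',cv2.resize(a,None,fx=2,fy=3))
a=cv2.imread('pics/s10.png')[330:480,60:260];cv2.imwrite('pics/z2.png',cv2.resize(a,None,fx=4,fy=4))"
```

```text
(no output)
```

View pics/z.png

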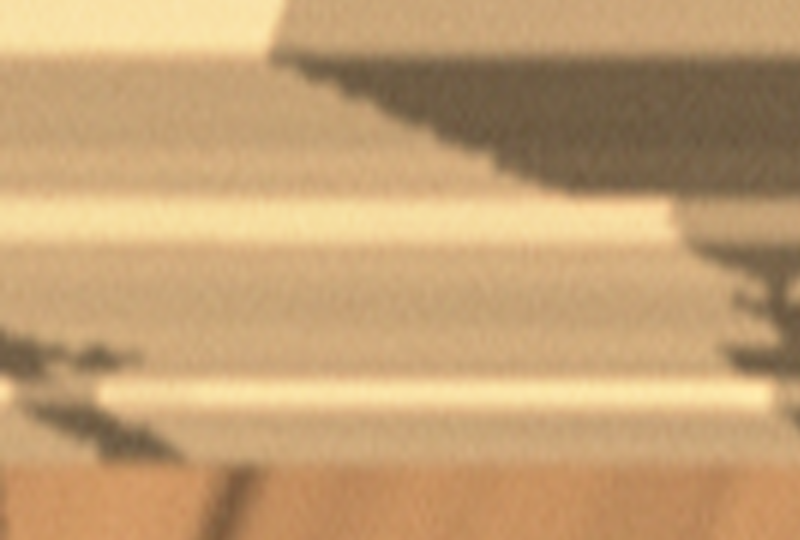

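View pics/z2.png

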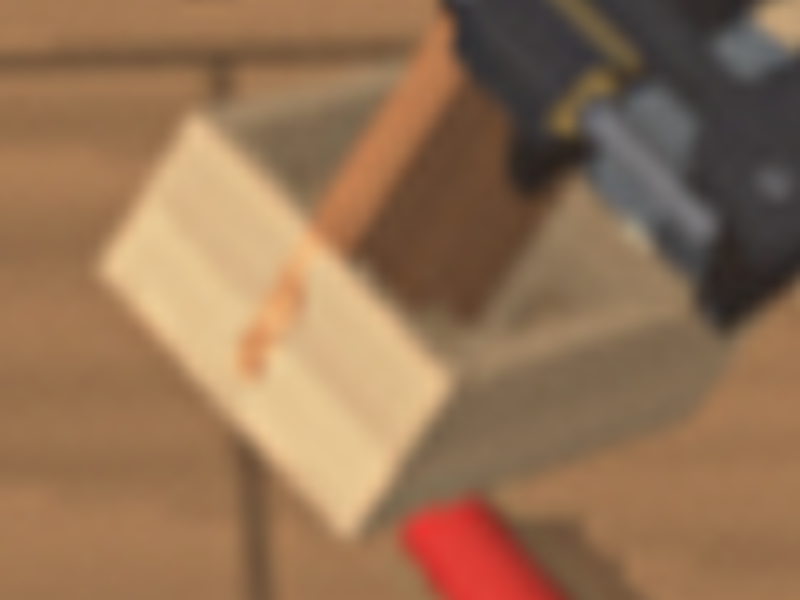

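play_rows(series=[{"tx": -0.0058,"ty": 0.0082,"tz": -0.0034,"turn": 0},{"tx": -0.0087,"ty": 0.0122,"tz": 0,"turn": 0},{"tx": -0.0058,"ty": 0.0082,"tz": 0,"turn": 0},{"tx": -0.0022,"ty": 0.0031,"tz": 0,"turn": 0},{"tx": 0,"ty": 0,"tz": 0,"turn": 0},{"tx": 0,"ty": 0,"tz": 0,"turn": 0}], gripper=0)

```text
time_s: 15.2
position: [0.565, 0.1924, 0.2699]
tcp_rot: [[0.814, 0.581, 0.001], [0.581, -0.814, -0.0], [0.0, 0.001, -1.0]]
force: [-0.4, -0.7, -4.6]
opening: 0.137
```

play_rows(series=[{"tx": -0.00145,"ty": 0.00204,"tz": 0,"turn": 0},{"tx": -0.00145,"ty": 0.00204,"tz": 0.0005,"turn": 0},{"tx": 0,"ty": 0,"tz": 0,"turn": 0},{"tx": 0,"ty": 0,"tz": 0,"turn": 0}], gripper=0)

```text
time_s: 15.6
position: [0.5626, 0.1954, 0.2702]
tcp_rot: [[0.814, 0.58, 0.0], [0.58, -0.814, -0.0], [0.0, 0.0, -1.0]]
force: [0.1, -0.2, -3.8]
opening: 0.137
```

```bash
cat > look.py <<'E'
from rig import vision,bot
import cv2,pickle,sys
import numpy as np
k=sys.argv[1]
s=bot.read_state();print(s["position"].round(4),s["force"].round(2),s["moment"].round(3))
p=s["position"][:2]-[.5205,.2547];print("n,t",(p@[-.5798,.8148]).round(4),(p@[.8148,.5798]).round(4),"Fn",(s["force"][:2]@[-.5798,.8148]).round(2))
if len(sys.argv)>2:
    w=vision.capture("wrist");pickle.dump((w,s),open(f"w{k}.pkl","wb"))
    cv2.imwrite(f"pics/w{k}.png",cv2.resize(w["pixels"][0:200,130:390],(780,600),interpolation=2))
E
python3 look.py 11 1
```

```text
[0.5626 0.1954 0.2702] [ 0.1  -0.24 -3.85] [ 0.009  0.056 -0.   ]
n,t -0.0727 -0.0001 Fn -0.25
```

View pics/w11.png

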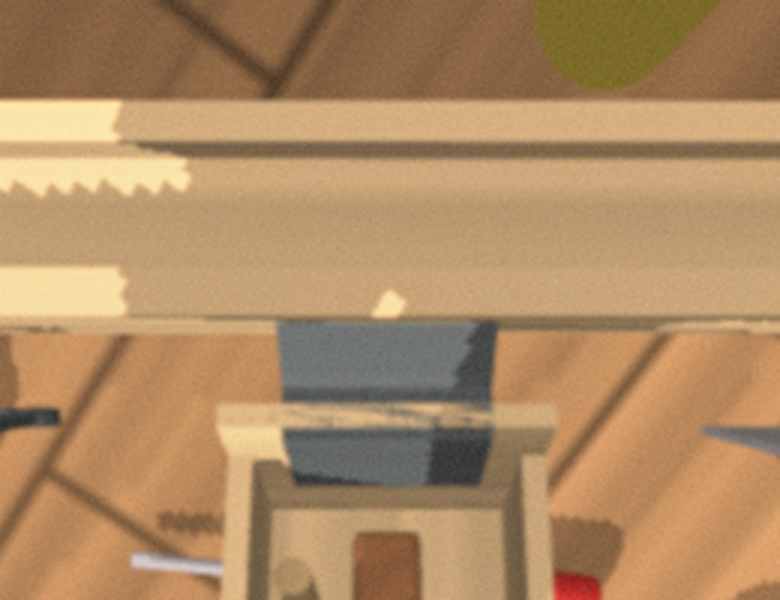

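play_rows(series=[{"tx": -0.00145,"ty": 0.00204,"tz": 0.0005,"turn": 0},{"tx": 0,"ty": 0,"tz": 0,"turn": 0},{"tx": 0,"ty": 0,"tz": 0,"turn": 0}], gripper=0)

```text
time_s: 15.95
position: [0.5614, 0.1972, 0.2706]
tcp_rot: [[0.814, 0.58, 0.0], [0.58, -0.814, -0.0], [-0.0, 0.0, -1.0]]
force: [-0.3, 0.6, -4.4]
opening: 0.136
```

play_rows(series=[{"tx": -0.00145,"ty": 0.00204,"tz": 0.001,"turn": 0},{"tx": 0,"ty": 0,"tz": 0,"turn": 0},{"tx": 0,"ty": 0,"tz": 0,"turn": 0}], gripper=0)

```text
time_s: 16.25
position: [0.5602, 0.1988, 0.2714]
tcp_rot: [[0.814, 0.58, 0.0], [0.58, -0.814, -0.0], [0.0, 0.0, -1.0]]
force: [0.0, -0.5, -4.2]
opening: 0.134
```

```bash
python3 look.py 12 1
```

```text
[0.5602 0.1988 0.2714] [ 0.04 -0.49 -4.21] [-0.003  0.015  0.012]
n,t -0.0686 -0.0 Fn -0.42
```

View pics/w12.png

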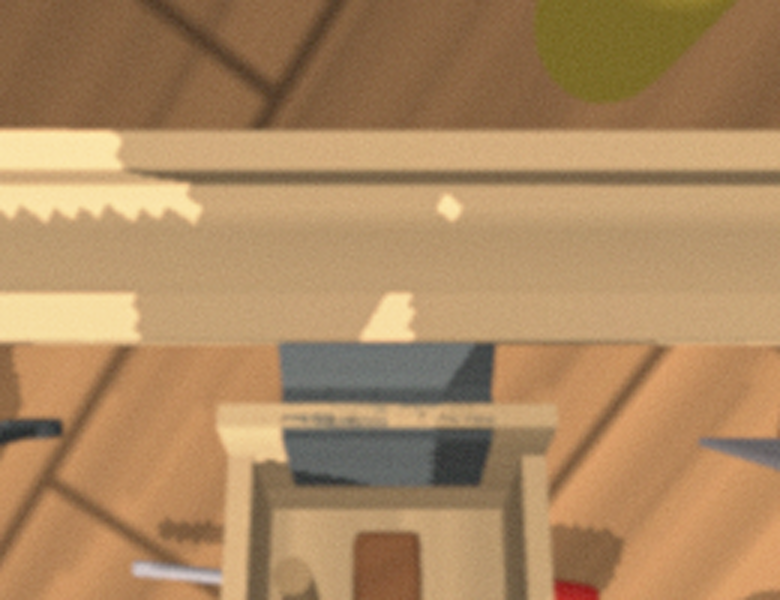

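play_rows(series=[{"tx": -0.00145,"ty": 0.00204,"tz": 0.001,"turn": 0},{"tx": 0,"ty": 0,"tz": 0,"turn": 0},{"tx": 0,"ty": 0,"tz": 0,"turn": 0}], gripper=0)

```text
time_s: 16.6
position: [0.5591, 0.2004, 0.2722]
tcp_rot: [[0.814, 0.58, 0.0], [0.58, -0.814, -0.0], [0.0, 0.0, -1.0]]
force: [0.4, -0.2, -3.6]
opening: 0.136
```

play_rows(series=[{"tx": -0.00145,"ty": 0.00204,"tz": 0.001,"turn": 0},{"tx": 0,"ty": 0,"tz": 0,"turn": 0},{"tx": 0,"ty": 0,"tz": 0,"turn": 0}], gripper=0)

```text
time_s: 16.9
position: [0.5579, 0.2021, 0.273]
tcp_rot: [[0.814, 0.58, 0.0], [0.58, -0.814, -0.0], [-0.0, 0.0, -1.0]]
force: [-0.8, -0.6, -3.1]
opening: 0.136
```

```bash
python3 look.py 13
```

```text
[0.5579 0.2021 0.273 ] [-0.77 -0.6  -3.15] [-0.006  0.057  0.016]
n,t -0.0646 -0.0001 Fn -0.04
```

play_rows(series=[{"tx": 0,"ty": 0,"tz": -0.00125,"turn": 0},{"tx": 0,"ty": 0,"tz": 0,"turn": 0},{"tx": 0,"ty": 0,"tz": 0,"turn": 0}], gripper=0)

```text
time_s: 17.2
position: [0.5579, 0.202, 0.2719]
tcp_rot: [[0.814, 0.58, -0.0], [0.58, -0.814, -0.0], [-0.0, -0.0, -1.0]]
force: [-0.1, 0.1, -4.4]
opening: 0.138
```

play_rows(series=[{"tx": 0,"ty": 0,"tz": -0.00125,"turn": 0},{"tx": 0,"ty": 0,"tz": 0,"turn": 0},{"tx": 0,"ty": 0,"tz": 0,"turn": 0}], gripper=0)

```text
time_s: 17.5
position: [0.5581, 0.202, 0.2711]
tcp_rot: [[0.814, 0.58, 0.0], [0.58, -0.814, 0.0], [0.0, 0.0, -1.0]]
force: [0.2, 0.9, -2.8]
opening: 0.134
```

play_rows(series=[{"tx": 0,"ty": 0,"tz": -0.00125,"turn": 0},{"tx": 0,"ty": 0,"tz": 0,"turn": 0},{"tx": 0,"ty": 0,"tz": 0,"turn": 0}], gripper=0)

```text
time_s: 17.8
position: [0.5582, 0.202, 0.2708]
tcp_rot: [[0.814, 0.58, 0.001], [0.58, -0.814, 0.0], [0.001, 0.0, -1.0]]
force: [-0.3, -0.9, 3.9]
opening: 0.137
```

play_rows(series=[{"tx": 0,"ty": 0,"tz": -0.00125,"turn": 0},{"tx": 0,"ty": 0,"tz": 0,"turn": 0},{"tx": 0,"ty": 0,"tz": 0,"turn": 0}], gripper=0)

```text
time_s: 18.1
position: [0.5586, 0.2015, 0.2699]
tcp_rot: [[0.814, 0.58, 0.002], [0.58, -0.814, -0.001], [0.001, 0.002, -1.0]]
force: [1.2, -2.7, 5.3]
opening: 0.138
```

```bash
python3 look.py 13
```

```text
[0.5586 0.2015 0.2699] [ 1.17 -2.69  5.27] [-0.13   0.428  0.075]
n,t -0.0654 0.0002 Fn -2.87
```

play_rows(series=[{"tx": 0,"ty": 0,"tz": 0.0056,"turn": 0},{"tx": -0.00145,"ty": 0.00204,"tz": 0.0012,"turn": 0},{"tx": -0.00145,"ty": 0.00204,"tz": 0.0012,"turn": 0},{"tx": 0,"ty": 0,"tz": 0,"turn": 0},{"tx": 0,"ty": 0,"tz": 0,"turn": 0}], gripper=0)

```text
time_s: 18.6
position: [0.5553, 0.2055, 0.2749]
tcp_rot: [[0.814, 0.581, -0.001], [0.581, -0.814, -0.0], [-0.001, -0.0, -1.0]]
force: [-0.0, 0.6, -3.6]
opening: 0.142
```

play_rows(series=[{"tx": -0.00145,"ty": 0.00204,"tz": 0.0012,"turn": 0},{"tx": -0.00145,"ty": 0.00204,"tz": 0.0012,"turn": 0},{"tx": 0,"ty": 0,"tz": 0,"turn": 0},{"tx": 0,"ty": 0,"tz": 0,"turn": 0}], gripper=0)

```text
time_s: 19.0
position: [0.5533, 0.2086, 0.2774]
tcp_rot: [[0.814, 0.58, 0.0], [0.58, -0.814, -0.0], [0.0, 0.0, -1.0]]
force: [0.9, -0.9, -2.9]
opening: 0.136
```

```bash
python3 look.py 14 1
```

```text
[0.5533 0.2086 0.2774] [ 0.85 -0.89 -2.9 ] [-0.01   0.007 -0.017]
n,t -0.0565 -0.0 Fn -1.22
```

View pics/w14.png

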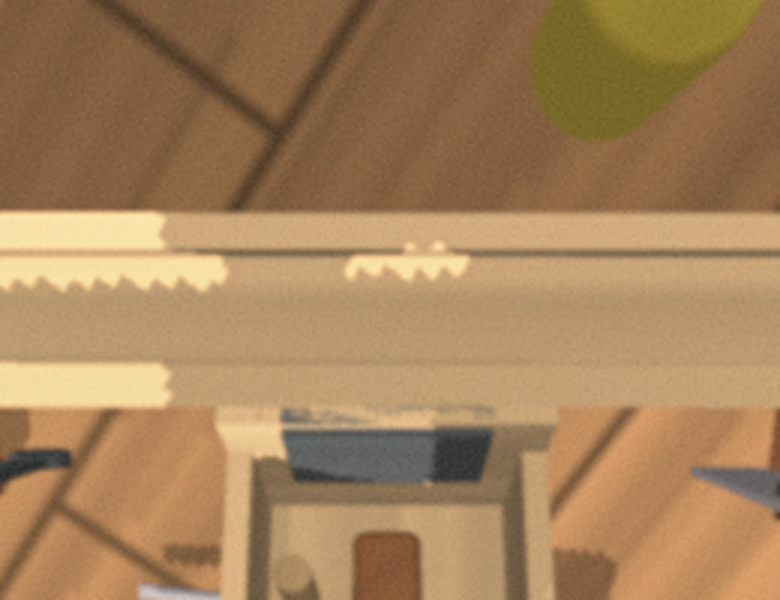

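play_rows(series=[{"tx": -0.00109,"ty": 0.00153,"tz": 0.0006,"turn": 0},{"tx": 0,"ty": 0,"tz": 0,"turn": 0},{"tx": 0,"ty": 0,"tz": 0,"turn": 0}], gripper=0)

```text
time_s: 19.35
position: [0.5524, 0.2098, 0.2777]
tcp_rot: [[0.814, 0.58, -0.0], [0.58, -0.814, -0.0], [-0.0, 0.0, -1.0]]
force: [0.1, -0.7, -4.1]
opening: 0.132
```

play_rows(series=[{"tx": -0.00073,"ty": 0.00102,"tz": 0.0003,"turn": 0},{"tx": 0,"ty": 0,"tz": 0,"turn": 0},{"tx": 0,"ty": 0,"tz": 0,"turn": 0}], gripper=0)

```text
time_s: 19.65
position: [0.5518, 0.2106, 0.278]
tcp_rot: [[0.814, 0.58, 0.0], [0.58, -0.814, -0.0], [-0.0, 0.0, -1.0]]
force: [0.5, 0.8, -3.7]
opening: 0.136
```

```bash
python3 look.py 15
```

```text
[0.5518 0.2106 0.278 ] [ 0.47  0.78 -3.72] [0.046 0.086 0.023]
n,t -0.0541 -0.0001 Fn 0.37
```

play_rows(series=[{"tx": 0.0019,"ty": -0.0027,"tz": -0.0036,"turn": 0},{"tx": 0.0019,"ty": -0.0027,"tz": -0.0036,"turn": 0},{"tx": 0,"ty": 0,"tz": 0,"turn": 0}], gripper=0)

```text
time_s: 19.95
position: [0.5551, 0.2062, 0.2725]
tcp_rot: [[0.815, 0.58, 0.0], [0.58, -0.815, 0.001], [0.001, -0.001, -1.0]]
force: [-1.4, 1.5, 0.7]
opening: 0.134
```

play_rows(series=[{"tx": 0.00165,"ty": -0.00235,"tz": -0.00395,"turn": 0},{"tx": 0.00165,"ty": -0.00235,"tz": -0.00395,"turn": 0},{"tx": 0,"ty": 0,"tz": 0,"turn": 0}], gripper=0)

```text
time_s: 20.25
position: [0.5584, 0.2017, 0.2662]
tcp_rot: [[0.815, 0.58, 0.002], [0.58, -0.815, -0.001], [0.001, 0.002, -1.0]]
force: [0.6, -1.8, 2.9]
opening: 0.135
```

```bash
python3 look.py 16 1
```

```text
[0.5584 0.2017 0.2662] [ 0.57 -1.8   2.87] [-0.142  0.188  0.127]
n,t -0.0651 0.0001 Fn -1.8
```

View pics/w16.png

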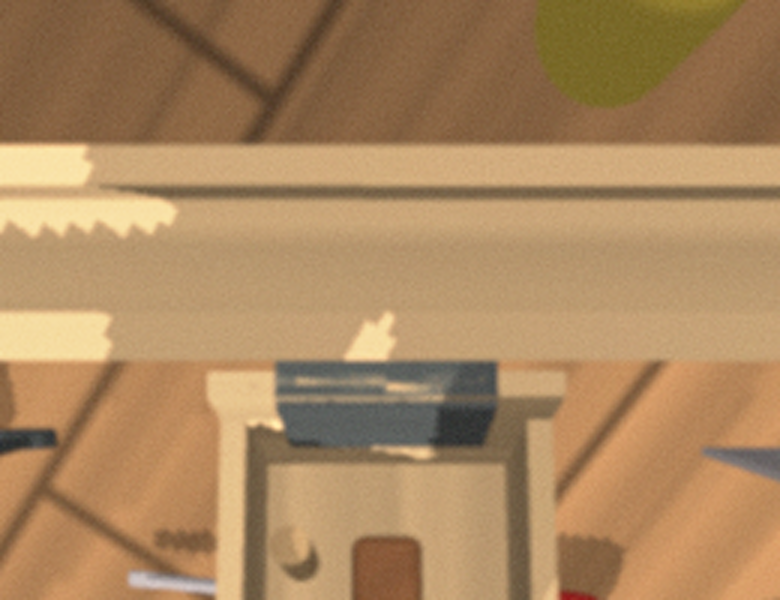

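```bash
cat > pp.py <<'E'
from tilt import *
import sys
k,u1,u2,v=sys.argv[1],*map(float,sys.argv[2:5])
w,s=pickle.load(open(f"w{k}.pkl","rb"));yaw=np.radians(125.47)
g=lambda u,v:((u+.5)/3-.5+130,(v+.5)/3-.5)
o=np.array([g(u1,v),g(u2,v)])
rel=[(.0825-.0046,y,-.019-.0037) for y in(.04,-.04)]
S=least_squares(lambda q:(proj(pts(rel,s["position"],yaw,q[0],0,0,-.0018),w)-o).ravel(),[.3])
a=pts([(.0825-.0046,0,-.024-.0037)],s["position"],yaw,S.x[0])[0]
print("pitch",np.degrees(S.x[0]),S.fun.round(1),"root r",((a[:2]-[.5205,.2547])@[-.5798,.8148]-.0015)*1000,"zeta",(a[2]-.1586)*1000)
E
python3 pp.py 16 207 567 372
```

```text
pitch 22.048875901955093 [ 0.6 -0.1 -0.3 -0.1] root r -4.787504484645436 zeta 1.64393243855962
```

play_rows(series=[{"tx": -0.0009,"ty": 0.00128,"tz": 0.0006,"turn": 0},{"tx": -0.0009,"ty": 0.00128,"tz": 0.0006,"turn": 0},{"tx": 0,"ty": 0,"tz": 0,"turn": 0},{"tx": 0,"ty": 0,"tz": 0,"turn": 0}], gripper=0)

```text
time_s: 20.7
position: [0.5557, 0.2049, 0.2663]
tcp_rot: [[0.814, 0.58, -0.001], [0.58, -0.814, 0.0], [-0.001, -0.001, -1.0]]
force: [0.3, 0.1, -1.9]
opening: 0.139
```

```bash
python3 look.py 17 1
```

```text
[0.5557 0.2049 0.2663] [ 0.31  0.11 -1.93] [ 0.026 -0.072 -0.011]
n,t -0.061 -0.0002 Fn -0.1
```

View pics/w17.png

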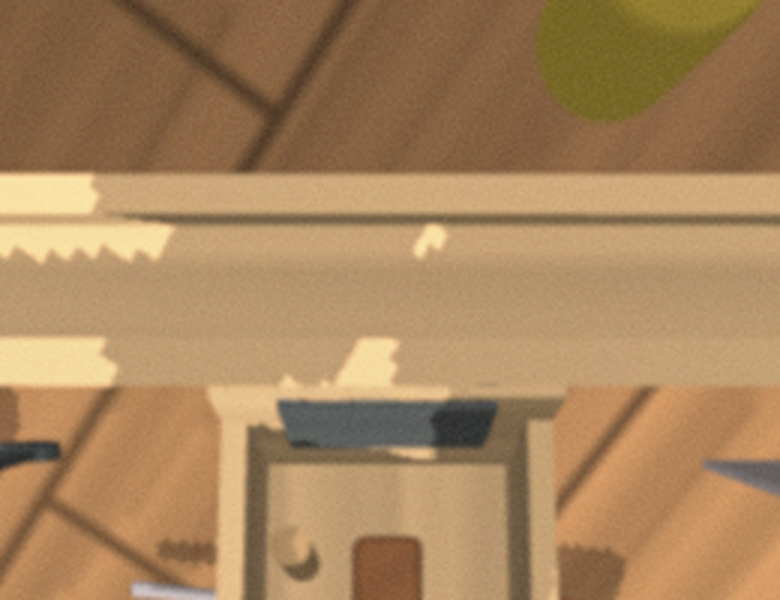

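play_rows(series=[{"tx": 0.0016,"ty": -0.00224,"tz": -0.0036,"turn": 0},{"tx": 0.0016,"ty": -0.00224,"tz": -0.0036,"turn": 0},{"tx": 0,"ty": 0,"tz": 0,"turn": 0}], gripper=0)

```text
time_s: 21.05
position: [0.5583, 0.2012, 0.2608]
tcp_rot: [[0.815, 0.58, -0.001], [0.58, -0.815, 0.001], [-0.0, -0.002, -1.0]]
force: [-0.8, 1.7, 0.3]
opening: 0.138
```

play_rows(series=[{"tx": 0.0014,"ty": -0.00196,"tz": -0.0038,"turn": 0},{"tx": 0.0014,"ty": -0.00196,"tz": -0.0038,"turn": 0},{"tx": 0,"ty": 0,"tz": 0,"turn": 0}], gripper=0)

```text
time_s: 21.35
position: [0.5608, 0.1977, 0.2545]
tcp_rot: [[0.815, 0.58, -0.001], [0.58, -0.815, 0.0], [-0.001, -0.001, -1.0]]
force: [-0.6, 1.8, -0.4]
opening: 0.134
```

```bash
python3 look.py 18 1
```

```text
[0.5608 0.1977 0.2545] [-0.61  1.75 -0.38] [ 0.517  0.425 -0.034]
n,t -0.0698 -0.0002 Fn 1.78
```

View pics/w18.png

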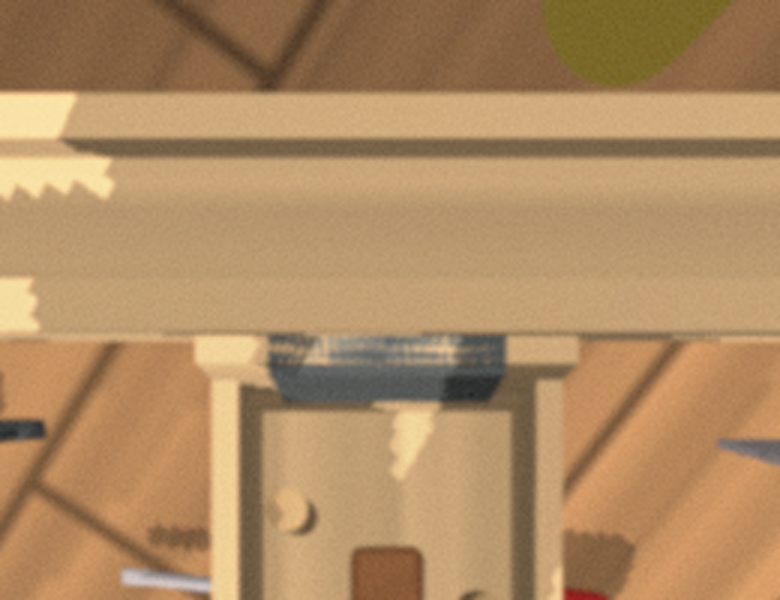

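```bash
python3 pp.py 17 207 567 386; python3 pp.py 18 194 580 338
```

```text
pitch 25.027189776771813 [ 2.1 -0.5 -1.2 -0.5] root r -3.597882267576877 zeta -1.3597530683709114
pitch 12.469906480317764 [ 0.9 -0.2 -0.1 -0.2] root r -1.225309601352613 zeta 1.0030937677734941
```

play_rows(series=[{"tx": 0.0012,"ty": -0.00168,"tz": -0.0045,"turn": 0},{"tx": 0.0012,"ty": -0.00168,"tz": -0.0045,"turn": 0},{"tx": 0,"ty": 0,"tz": 0,"turn": 0}], gripper=0)

```text
time_s: 21.7
position: [0.5631, 0.1946, 0.2474]
tcp_rot: [[0.814, 0.58, 0.0], [0.58, -0.814, -0.001], [-0.0, 0.001, -1.0]]
force: [0.3, -0.3, 0.9]
opening: 0.134
```

play_rows(series=[{"tx": 0.0011,"ty": -0.00153,"tz": -0.0045,"turn": 0},{"tx": 0.0011,"ty": -0.00153,"tz": -0.0045,"turn": 0},{"tx": 0,"ty": 0,"tz": 0,"turn": 0}], gripper=0)

```text
time_s: 22.0
position: [0.5649, 0.1921, 0.2402]
tcp_rot: [[0.814, 0.58, 0.0], [0.58, -0.814, -0.001], [-0.0, 0.001, -1.0]]
force: [-0.3, -1.5, 0.5]
opening: 0.13
```

```bash
python3 look.py 19 1
```

```text
[0.5649 0.1921 0.2402] [-0.34 -1.51  0.49] [0.001 0.254 0.022]
n,t -0.0767 -0.0001 Fn -1.03
```

View pics/w19.png

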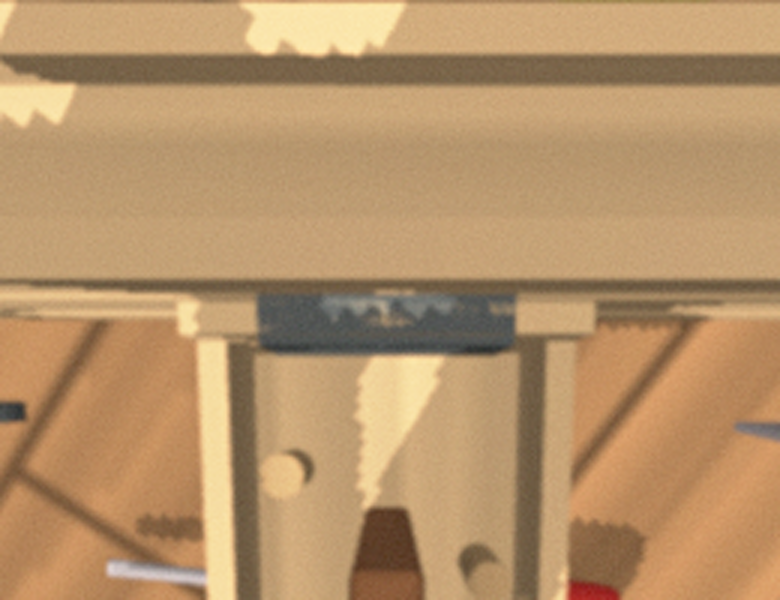

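```bash
python3 pp.py 19 178 596 297;python3 pp.py 19 178 596 294
```

```text
pitch 0.2571390838845137 [-0.6  0.8  1.5  0.8] root r -0.4234781745681127 zeta 2.5584264701261628
pitch -0.4693789221059599 [-1.1  1.1  2.   1.1] root r -0.07405933916682528 zeta 3.5468509259655723
```

play_rows(series=[{"tx": 0,"ty": 0,"tz": -0.0019,"turn": 0},{"tx": 0,"ty": 0,"tz": 0,"turn": 0},{"tx": 0,"ty": 0,"tz": 0,"turn": 0}], gripper=0)

```text
time_s: 22.35
position: [0.5651, 0.1922, 0.2393]
tcp_rot: [[0.814, 0.581, 0.001], [0.581, -0.814, -0.001], [0.001, 0.002, -1.0]]
force: [0.6, -3.2, 1.1]
opening: 0.134
```

play_rows(series=[{"tx": 0,"ty": 0,"tz": -0.0012,"turn": 0},{"tx": 0,"ty": 0,"tz": 0,"turn": 0},{"tx": 0,"ty": 0,"tz": 0,"turn": 0}], gripper=0)

```text
time_s: 22.65
position: [0.5651, 0.1925, 0.2385]
tcp_rot: [[0.814, 0.58, 0.001], [0.58, -0.814, -0.0], [0.001, 0.001, -1.0]]
force: [1.5, -3.6, 3.9]
opening: 0.136
```

```bash
python3 look.py 20 1
```

```text
[0.5651 0.1925 0.2385] [ 1.51 -3.57  3.93] [-0.425  0.035  0.123]
n,t -0.0765 0.0003 Fn -3.78
```

View pics/w20.png

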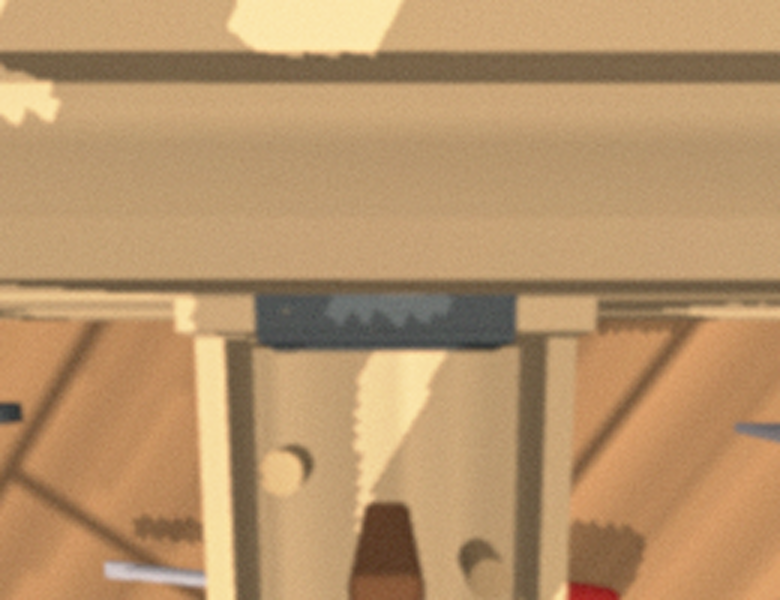

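play_rows(series=[{"tx": 0,"ty": 0,"tz": -0.001,"turn": 0},{"tx": 0,"ty": 0,"tz": 0,"turn": 0},{"tx": 0,"ty": 0,"tz": 0,"turn": 0}], gripper=0)

```text
time_s: 23.0
position: [0.565, 0.1927, 0.2376]
tcp_rot: [[0.814, 0.58, 0.001], [0.58, -0.814, 0.0], [0.001, 0.001, -1.0]]
force: [2.1, -3.6, 4.3]
opening: 0.136
```

```bash
python3 look.py 21
```

```text
[0.565  0.1927 0.2376] [ 2.1  -3.57  4.3 ] [-0.479 -0.149  0.099]
n,t -0.0763 0.0003 Fn -4.13
```

play_rows(series=[{"tx": 0,"ty": 0,"tz": 0,"turn": 0},{"tx": 0,"ty": 0,"tz": 0,"turn": 0},{"tx": 0,"ty": 0,"tz": 0,"turn": 0},{"tx": 0,"ty": 0,"tz": 0,"turn": 0},{"tx": 0,"ty": 0,"tz": 0,"turn": 0},{"tx": 0,"ty": 0,"tz": 0,"turn": 0},{"tx": 0,"ty": 0,"tz": 0,"turn": 0},{"tx": 0,"ty": 0,"tz": 0,"turn": 0}], gripper=0.5)

```text
time_s: 23.8
position: [0.5645, 0.1927, 0.2374]
tcp_rot: [[0.814, 0.58, -0.0], [0.58, -0.814, 0.0], [0.0, -0.0, -1.0]]
force: [0.2, 0.1, 0.8]
opening: 0.499
```

```bash
python3 look.py 22 1
```

```text
[0.5645 0.1927 0.2374] [0.16 0.09 0.84] [-0.078  0.02   0.016]
n,t -0.0761 -0.0001 Fn -0.02
```

View pics/w22.png

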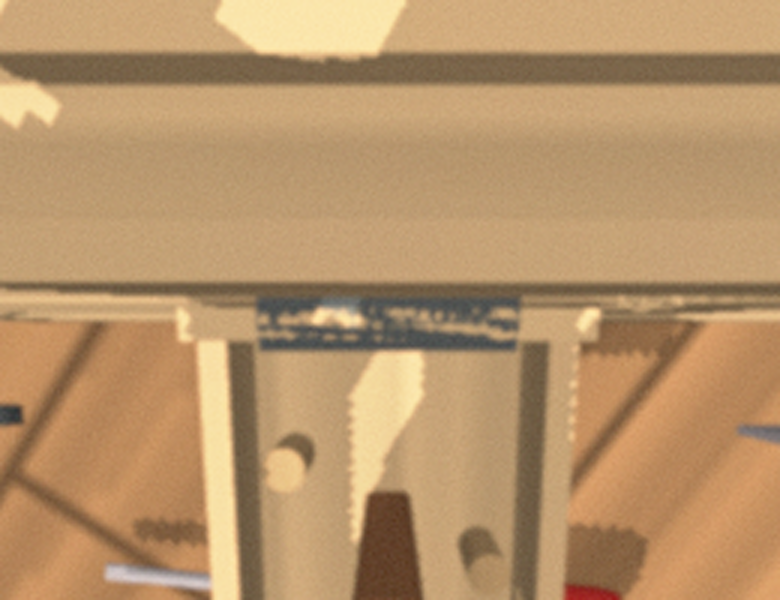

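play_rows(series=[{"tx": 0,"ty": 0,"tz": 0.008,"turn": 0},{"tx": 0,"ty": 0,"tz": 0.015,"turn": 0},{"tx": 0,"ty": 0,"tz": 0.03,"turn": 0},{"tx": 0,"ty": 0,"tz": 0.04,"turn": 0},{"tx": 0,"ty": 0,"tz": 0.04,"turn": 0},{"tx": 0.02,"ty": -0.028,"tz": 0.03,"turn": 0},{"tx": 0.02,"ty": -0.028,"tz": 0.02,"turn": 0},{"tx": 0,"ty": 0,"tz": 0,"turn": 0},{"tx": 0,"ty": 0,"tz": 0,"turn": 0}], gripper=0.5)

```text
time_s: 24.75
position: [0.5965, 0.1476, 0.3848]
tcp_rot: [[0.815, 0.579, 0.001], [0.579, -0.815, 0.001], [0.001, 0.0, -1.0]]
force: [-0.9, 0.0, -0.5]
opening: 0.499
```

```bash
python3 look.py 23 1; python3 - <<'E'
from rig import vision
import cv2
w=vision.capture("wrist");cv2.imwrite("pics/w23f.png",cv2.resize(w["pixels"],(800,600),interpolation=2))
w=vision.capture("scene");cv2.imwrite("pics/s23.png",cv2.resize(w["pixels"][70:250,250:430],(600,600),interpolation=2));cv2.imwrite("pics/s23f.png",w["pixels"])
E
```

```text
[0.5965 0.1476 0.3848] [-0.86  0.01 -0.49] [-0.026  0.02  -0.054]
n,t -0.1314 -0.0002 Fn 0.51
```

View pics/w23f.png

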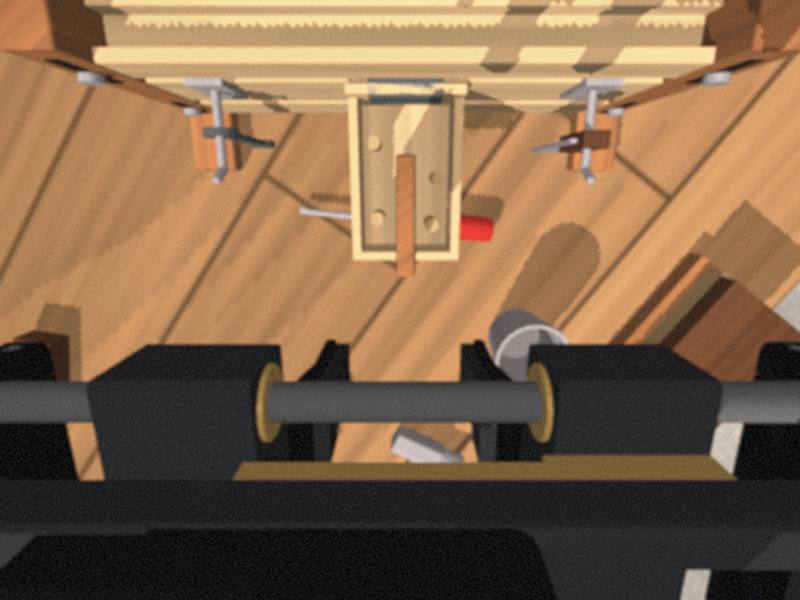

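View pics/s23.png

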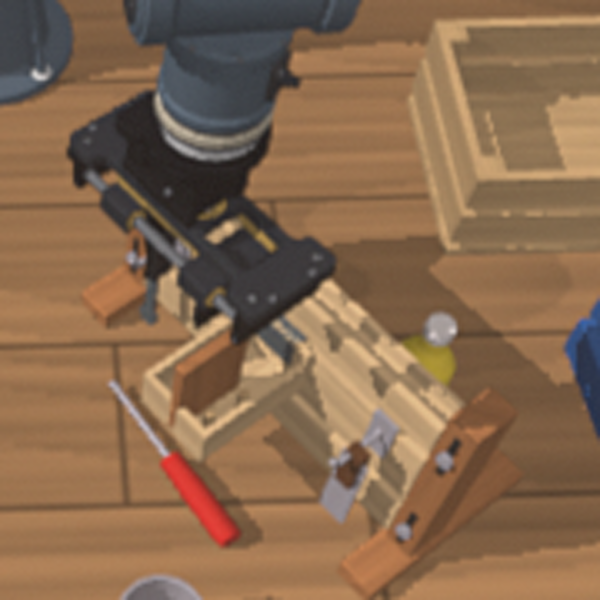

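View pics/s23f.png

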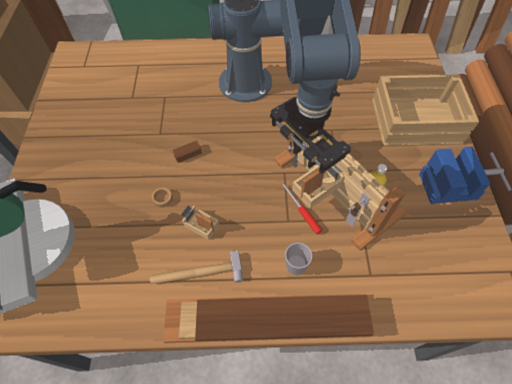

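```bash
python3 - <<'E'
from tilt import *
w,s=pickle.load(open("w23.pkl","rb"));yaw=np.radians(125.43)
nm=[(.0825,.04,-.019),(.0825,-.04,-.019),(-.0375,.04,-.035),(-.0375,-.04,-.035),(.0375,0,.022)]
o=np.array([(345,84),(467,84),(353,260),(460,260),(405,155)])/1.5625
c=np.array([.5205,.2547])+np.array([-.5798,.8148])*(.0015-.083)
f=lambda v:(proj(pts(nm,(c[0],c[1],.1586+.024+.051),yaw,*v),w)-o).ravel()
S=least_squares(f,[0,0,0,0],loss="soft_l1");print(np.degrees(S.x[0]),S.x[1:]*1000,S.fun.round(1), f([0,0,0,0]).round(1))
E
```

```text
-1.519882596911536 [-3.05741414 -1.22369245 -2.87732136] [-0.3 -0.   0.2 -0.   0.2  0.1 -1.3  0.1  0.8 -0.1] [-3.1 -2.6 -2.7 -2.6 -2.5 -1.3 -3.5 -1.4 -2.4 -4.3]
```

View pics/w23.png

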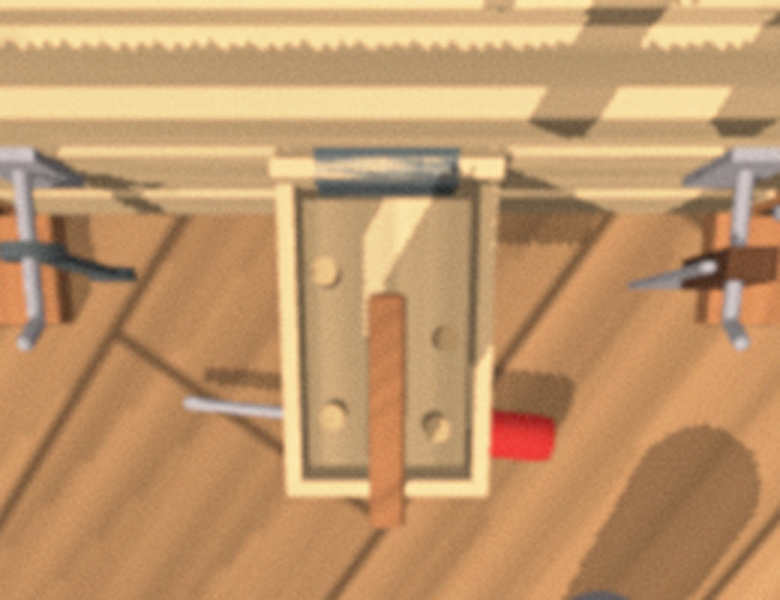

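```bash
python3 - <<'E'
from rig import bot
print(bot.hand_in()); print(bot.read_state()["time_s"])
E
```

```text
the job is handed in; nothing more can be done
None
the job is handed in; nothing more can be done
```

The bin is hanging in the top groove, midway between the two pegs, and the gripper is open and clear of it. I handed the job in just after 25 s on the clock.

**What I did:** Moves could not tilt the tool. I gripped the larger bin by its fin and tipped it about 30° front-up by easing its back against the board's top edge. I then felt for the groove's lower edge, which lies about 25 mm above the reference mark, and fed the tongue in. Then I rotated the bin down and let go. The highest contact force I read was about 10 N, but forces were only read at the end of each move.

**Last checks:**
- **Hang:** The picture fit puts the hook on the groove edge to within about 1 mm in height. The bin reads level to about 1.5°.
- **Force:** It was near zero after release.
- **Other things:** The scene picture shows the other things where they were.

**Checks that disagreed:**
- **Depth:** The final fit put the back about 3 mm in front of the board. The camera is only good to about 2 mm, and I felt the back touch the board just before letting go.
- **Groove height:** An earlier steep wrist view put the groove about 11 mm higher than the other view and the touch did. I went by the touch.

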